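Level the bench scale, switch it on and weigh in a lot of tools

TASK

The scale has just had fresh batteries: slide the battery cover of its indicator fully shut, and turn the scale's two foot knobs until the platform is level, with the steel ball of its round level resting inside the ring. Then, with the pan still empty so that it zeroes properly, turn the rotary switch on the indicator from off to on. After that lay every hand tool that is on the bench on the weighing pan, and leave the scale level, switched on and with the cover shut; do not disturb the cup or the jar.

Things in the scene. Friction and masses are not known exactly. Their poses are not given: they have to be found in the camera images.
- scale: Bench scale; origin on the bench under the pan's centre, -x to the knob side, y along the pan's longer side. Three feet, at (x, y): fixed foot (80, 0) mm under the pan, footscrew a (-150, 110), footscrew b (-150, -110). Each screw raises or lowers its own corner, so the platform tilts about the line through the other two feet; it does not give or run back under load.
- platform: Tilting part: grey frame with a steel pan on top. Origin: centre of the pan's floor, 54 mm above the bench when level; z is the pan's upward normal, x and y as for the scale. Pan inside 210 (x) by 290 (y) mm, rim 12 mm high, 3 mm thick. Starts 0.9 to 3.0 degrees out of level; level means within 0.57 degrees.
- vial (a point): Centre of the face of the round ball level on the beam between the knobs, 52.6 mm above the bench when level: black housing 58 mm across, white dished face, thin black ring 15 mm across.
- ball: Centre of the dark steel ball, 10 mm across, in the ball level. It settles off the level's centre towards the low side, 3.5 mm per degree of tilt (0.20 m per rad); with the ball inside the ring (within 2 mm of the centre) the platform is level. It takes about 1 s to settle.
- knob_a (a joint): Black ribbed knob 44 mm across, 66 to 96 mm above the bench, on footscrew a (+y front corner), upright axis. In rad, 0 to 14, grows clockwise seen from above. Clockwise raises its corner, 1.27 mm per rad (tilt 0.0064 rad per rad); the knob keeps its height. Stiff (0.1 N m), stays where left. The level value is not marked: go by ball or platform. White line on top.
- knob_a_grip (a point): On the axis of knob a, 84 mm above the bench, 12 mm below its top: where to grip it from above, at any yaw. Room for open fingers all round down to 68 mm above the bench.
- knob_b (a joint): The same knob on footscrew b (-y front corner): rad, 0 to 14, clockwise from above grows and raises that corner.
- knob_b_grip (a point): On the axis of knob b, 84 mm above the bench, 12 mm below its top.
- indicator: The scale's battery indicator, a white box fixed to the bench, 180 (x) by 120 (y) by 68 mm high, display on its -x end. Origin: on the bench under its middle. On its top: the rotary switch at x = -46 mm, the battery bay with two cells from x = 6 to 90 mm.
- cover (a joint): Grey sliding battery cover, 84 by 108 by 4 mm, on top of the indicator, 69 mm above the bench. In m: 0 = fully shut over the bay (stop), grows as it slides towards the indicator's +x and out over its end, to 0.068. Friction 1.5 N; stays where left. Starts 35 to 65 mm open; shut means within 3 mm of the stop.
- cover_rib (a point): Middle of the grip rib on the cover, 82 mm above the bench: 12 mm (indicator's x) by 60 mm (y), standing from 73 to 91 mm above the bench; pinch it or push it. At x = 66 mm of the indicator's frame when shut.
- power (a joint): Rotary on/off switch on the indicator: black bar handle with a white pointer line. In rad: 0 = off (bar along the indicator's x, pointer to the display end), 1.047 = on (60 degrees clockwise seen from above). A spring snaps it over the middle to either end (0.06 N m there); on is beyond 0.95, off below 0.10.
- power_grip (a point): On the switch's axis, 96 mm above the bench, in the bar handle: 54 mm long, 13 mm thick, from 78 to 106 mm above the bench. This point's x axis runs along the bar, away from the pointer, and turns with it.
- hammer: Hammer 170 mm long: wooden handle 26 mm thick from x = -85 to 68 mm; steel head at x = 59 to 85 mm, y = -48 to 40 mm, 26 mm high. 0.35 kg, centre of mass near x = 40 mm: grip the handle at x = 34 mm. Origin: middle of its length, on its underside; x along it from grip end to working end, z up as it lies. May be absent (pose None).
- screwdriver: Screwdriver 170 mm long, black handle 26 mm thick from x = -85 to 0 mm, then a thin blade 13 mm up. 0.09 kg; grip the handle at x = -34 mm. Origin: middle of its length, on its underside; x along it from grip end to working end, z up as it lies. May be absent (pose None).
- wrench: Flat steel wrench 160 mm long, shank 17 mm wide, 7 mm thick; ring end 32 mm, open end 38 mm wide, 8 mm thick. 0.14 kg; grip near x = 0. Origin: middle of its length, on its underside; x along it from grip end to working end, z up as it lies. May be absent (pose None).
- pliers: Shut pliers 156 mm long: pivot (30 mm wide, 16 mm high) at x = 26 mm, two red handles 13 mm high from x = 22 to -78 mm, 33 mm wide over both at x = 0, 48 mm at the ends. 0.2 kg; grip both near x = 0. Origin: middle of its length, on its underside; x along it from grip end to working end, z up as it lies. May be absent (pose None).
- mug: Blue cup, 74 mm wide, 95 mm high, origin at the centre of its underside. Leave alone (it must not move 30 mm).
- jar: Glass jar with lid, 68 mm wide, 90 mm high, origin at the centre of its underside. Leave alone (it must not move 30 mm).

How it is judged:
On the way, in this order (a step that is already met when the one before it is completed fails the run):
1. with the switch off and no tool on the pan, the cover is fully shut and the platform level, the fingers touching nothing (angle between platform's own z axis and vertical below 0.01 rad and value of joint cover below 0.003 m and value of joint power below 0.1 rad and contact force between each of hammer, screwdriver, wrench, pliers and platform below 0.05 N and contact force between the fingers and anything else below 0.2 N), for 0.3 s.
2. the switch is turned on while the platform is level, the cover shut and the pan empty (value of joint power above 0.95 rad and angle between platform's own z axis and vertical below 0.01 rad and value of joint cover below 0.003 m and contact force between each of hammer, screwdriver, wrench, pliers and platform below 0.05 N), for 0.2 s.
At the end, for the whole second after the job is handed in: Platform within 0.010 rad (0.57 deg) of level, cover within 3 mm of shut, switch beyond 0.95 rad (on), and every tool present lying at rest on the pan: origin within 90 mm (x) and 130 mm (y) of the pan's centre, at most 60 mm above its floor, long axis within 27 deg of level (angle between platform's own z axis and vertical below 0.01 rad and value of joint cover below 0.003 m and value of joint power above 0.95 rad and x of hammer in the frame of platform between -0.09 and 0.09 m and y of hammer in the frame of platform between -0.13 and 0.13 m and z of hammer in the frame of platform between -0.006 and 0.06 m and angle between hammer's own x axis and vertical between 1.1 and 2.04 rad and linear speed of each of hammer, screwdriver, wrench, pliers below 0.03 m/s and x of screwdriver in the frame of platform between -0.09 and 0.09 m and y of screwdriver in the frame of platform between -0.13 and 0.13 m and z of screwdriver in the frame of platform between -0.006 and 0.06 m and angle between screwdriver's own x axis and vertical between 1.1 and 2.04 rad and x of wrench in the frame of platform between -0.09 and 0.09 m and y of wrench in the frame of platform between -0.13 and 0.13 m and z of wrench in the frame of platform between -0.006 and 0.06 m and angle between wrench's own x axis and vertical between 1.1 and 2.04 rad and x of pliers in the frame of platform between -0.09 and 0.09 m and y of pliers in the frame of platform between -0.13 and 0.13 m and z of pliers in the frame of platform between -0.006 and 0.06 m and angle between pliers's own x axis and vertical between 1.1 and 2.04 rad and angular speed of platform below 0.02 rad/s); the robot touches nothing.
It fails at once if the cup is moved by more than 30 mm (distance of mug from where it was at the start of the episode above 0.03 m).
It fails at once if the jar is moved by more than 30 mm (distance of jar from where it was at the start of the episode above 0.03 m).
Of hammer, screwdriver, wrench, pliers only 3 to 4 are there at a start; the rules pass over those that are not, and their reading is None.
At some moment in a run one of hammer, screwdriver, wrench, pliers may be knocked a few centimetres aside while the robot is not near it.
Once in a run the grip may slacken for a moment while it holds something.
It also fails if it takes over 192 s, if anything falls off the work surface, if the arm or the gripper's body presses on something with over 40 N, if the wrist force passes 120 N, or if a joint passes its speed limit or range.

ROBOT

A 6-joint arm with a two-finger parallel gripper is mounted at the origin on the work surface. World frame = base frame: x ahead of the robot, y to its left, z up, the work surface at z = 0. Lengths are in m, angles in rad, forces in N, time in s.
With the tool pointing down it reaches from about 0.3 to 0.875 m from the base axis. Payload 6.4 kg.
Tool frame: the origin (TCP) lies at the very end of the fingers, on their centre line; the grasp point (between the pads) lies tcp_to_grasp behind it (tcp_to_grasp is the distance from the TCP to the grasp point, in m); z points along the fingers, y is the direction in which the jaws open and shut (so a half turn about z gives the same grasp; the last joint's range is limited). The gripper opens to 85 mm and grips with 20 to 120 N. Pads are 22 mm wide; open, the fingers measure 114 mm over their backs; the gripper's body (76 mm by 85 mm) begins 54 mm behind the grasp point. The pads swing forward as they close: fully open they stand 13 mm farther back than shut.
Start: joints at [-1.417, 0.181, 1.607, -0, 1.354, -0.206], TCP at [0.202, -0.538, 0.231] pointing down, gripper open.
Joint ranges: [-2.99, 2.99], [-0.89, 2.07], [0.3, 2.58], [-1.14, 4.28], [0, 2.63], [-3.12, 3.12]. Speed limits (rad/s): [2.57, 2.57, 3.01, 3.14, 3.14, 3.14].

INTERFACE

Orientations are given as a unit quaternion [w, x, y, z].
In Python, from bench import get_obs, camera, hand_in, tcp_to_grasp gives the robot as it stands.
- The arm moves only by the shell command python3 -m inch 'ROWS' [OPENING]. ROWS is JSON, a list of rows, each an object with "delta_pos": the shift along the tool's x, y, z in cm, a list of three; "rotation": the turn, a rotation vector about the tool's x, y, z in rad, a list of three. In form: [{"delta_pos": [x, y, z], "rotation": [rx, ry, rz]}, ...]. A call has 1 to 10 rows; each row shifts and turns the commanded pose from where the row before left it, along the tool's axes as they then stand; what a row does not reach is not made up. A row lasts 1/10 s, in which the tool goes at most 50 mm and 8.59 degrees, less where a joint would pass 70% of its speed; a pose out of reach is approached as far as the arm can. A call is refused whole if a number of a shift passes 5 or a number of a turn 0.15, either way. A call with a gripper value outside its range is refused whole. OPENING is the finger opening in cm, from 0 to 8.54, set as the call begins (- or left out, the last holds). The fingers move at their own pace and stop on an object; the grip force is fixed at half the most. Time passes only in rows, so rows that do not move let the fingers close. It gives the time, the measured TCP pose, the force and the opening at its end, in the units of the state.
- get_obs(): the state, without advancing time (a new reading comes with each control period).
- camera(name): name is "scene" or "top"; returns a dict with "color" (420x560x3 uint8, red, green, blue), "vfov" (degrees; the focal length in pixels is half the picture's height over the tangent of half this angle, whatever the lens; pixels are square), "cx", "cy" (the principal point, pixels), "eye" and "orientation" of the camera in the world. Camera axes: x right, y down, z forward; pixel columns grow to the right and rows downward; lengths in m; the calibration is good to about 2 mm. A picture is of the moment at which its call begins. There is no depth.
- hand_in(): hands the job in, once; it reports no verdict.
The state is a dict: "time_s": time; "q": joint angles; "dq": joint speeds; "joint_efforts": joint torques, N m; "eef_pos": TCP position; "eef_rot": TCP orientation; "wrist_force": force on the tool from outside, world axes, zero at the start; "torque": the same for the moment, N m; "opening": opening from 0.0 (shut) to 1.0 (fully open).
Only numpy, scipy, OpenCV 4.12 (cv2) and the standard library are available. Lean on these libraries where they do the work, as an engineer would, in place of code of your own. Each camera call takes 0.05 s, during which the arm holds its last target.

## Working session

There is one attempt and no reset: what is moved stays moved. The work goes in short steps, Python scripts to look and compute and a shell command to move; the robot and the scene stay as the last step left them, time stands still between calls to the robot, and variables do not carry over. Pictures are saved under pics/ and viewed, and the job is handed in when it is done.

```bash
ls; mkdir -p pics
cat > h.py <<'E'
import numpy as np, cv2
from scipy.spatial.transform import Rotation as R
from bench import get_obs, camera, tcp_to_grasp
def Rm(q): return R.from_quat([q[1],q[2],q[3],q[0]]).as_matrix()
def K(c):
    h,w=c['color'].shape[:2]; f=h/2/np.tan(np.radians(c['vfov'])/2); return f
def snap(name,fn):
    c=camera(name); cv2.imwrite('pics/'+fn,c['color'][:,:,::-1]); 
    np.save('pics/'+fn+'.npy',dict(eye=c['eye'],o=c['orientation'],vfov=c['vfov'],cx=c['cx'],cy=c['cy'],col=c['color']),allow_pickle=True); return c
def load(fn):
    d=np.load('pics/'+fn+'.npy',allow_pickle=True).item(); d['color']=d['col']; d['orientation']=d['o']; return d
def ray(c,u,v):
    d=np.array([(u-c['cx'])/K(c),(v-c['cy'])/K(c),1.]); return np.array(c['eye']),Rm(c['orientation'])@d
def atz(c,u,v,z):
    e,d=ray(c,u,v); return e+d*(z-e[2])/d[2]
def proj(c,p):
    q=Rm(c['orientation']).T@(np.array(p)-c['eye']); return q[:2]/q[2]*K(c)+[c['cx'],c['cy']]
def tri(a,b):
    A=[];y=[]
    for c,u,v in (a,b):
        e,d=ray(c,u,v); d/=np.linalg.norm(d); P=np.eye(3)-np.outer(d,d); A.append(P); y.append(P@e)
    p=np.linalg.lstsq(np.vstack(A),np.hstack(y),rcond=None)[0]
    return p,[np.linalg.norm(A[i]@p-y[i]) for i in (0,1)]
def crop(c,u0,v0,u1,v1,s,fn):
    cv2.imwrite('pics/'+fn,cv2.resize(c['color'][v0:v1,u0:u1,::-1],None,fx=s,fy=s,interpolation=cv2.INTER_CUBIC))
E
python3 - <<'E'
from h import *
print(get_obs(),tcp_to_grasp)
for n in('scene','top'):
    c=snap(n,n+'0.png'); print(n,c['vfov'],c['cx'],c['cy'],c['eye'],c['orientation'],Rm(c['orientation']).round(3).tolist())
E
```

```text
pics
{'time_s': 0.0, 'q': array([-1.41731801e+00,  1.81530349e-01,  1.60798805e+00,  1.84718805e-05,
        1.35380264e+00, -2.06313297e-01]), 'dq': array([-0.00136164,  0.00178791, -0.00109429, -0.00160606,  0.00047113,
        0.00070909]), 'joint_efforts': array([-1.99325106e-03, -4.44871330e+01, -3.51339662e+01, -3.05153280e-04,
        8.98982427e-03,  6.51000491e-06]), 'eef_pos': array([ 0.20237572, -0.53763078,  0.23039981]), 'eef_rot': array([-8.63651049e-04,  9.83862331e-01,  1.78925029e-01,  3.18415788e-05]), 'wrist_force': array([ 0.12161676, -0.07301767, -0.54113028]), 'torque': array([-0.06251568,  0.02212692,  0.01003019]), 'opening': 1.0006722581436471} 0.0187
scene 46.39814928338011 279.3401362559814 216.7444162698678 [1.42846624 0.18731823 0.76464614] [-0.28112732  0.57184328  0.68599103 -0.35125347] [[-0.188, 0.587, -0.787], [0.982, 0.099, -0.16], [-0.016, -0.803, -0.595]]
top 57.68235146790496 284.43541967509947 209.46291944658216 [ 0.37585787 -0.02206424  0.91738927] [-0.07661426  0.76837846 -0.6319663   0.06590447] [[0.193, -0.961, 0.198], [-0.981, -0.189, 0.034], [0.004, -0.201, -0.98]]
```

View pics/scene0.png

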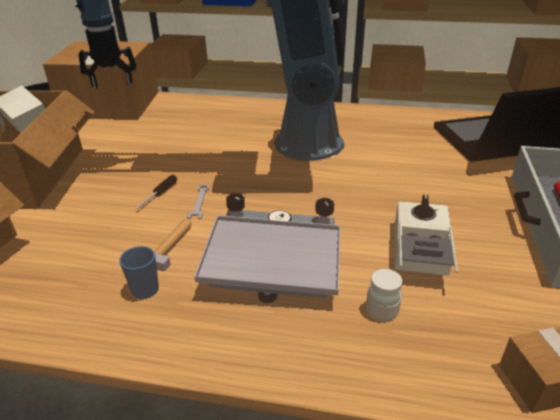

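View pics/top0.png

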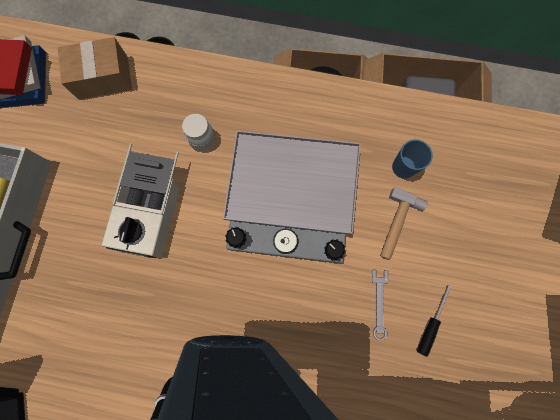

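The scene shows the scale mid-bench, the indicator to the left in the top view (about 140,200), the jar at (198,132), and the cup at (412,160). The tools are hammer (405,220), wrench (380,305) and screwdriver (433,320). I see no pliers. Next I'll zoom in.

Run:
```python
from h import *
c=load('top0.png'); crop(c,95,100,365,275,2.9,'t0a.png'); crop(c,360,130,470,370,2.5,'t0b.png')
crop(c,210,205,360,275,5,'t0k.png')
s=load('scene0.png'); crop(s,190,170,470,330,2.8,'s0a.png'); crop(s,120,160,230,310,4,'s0b.png')
```

```text
(no output)
```

View pics/t0a.png

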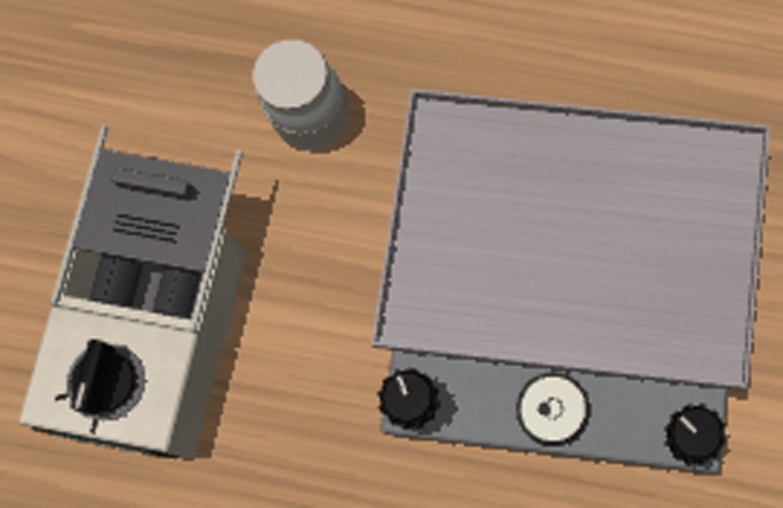

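View pics/t0k.png

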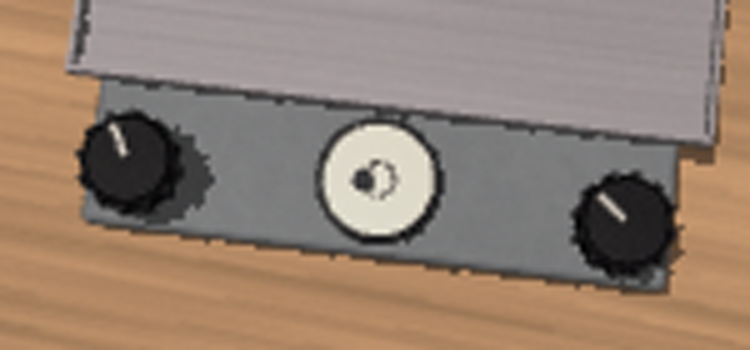

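View pics/t0b.png

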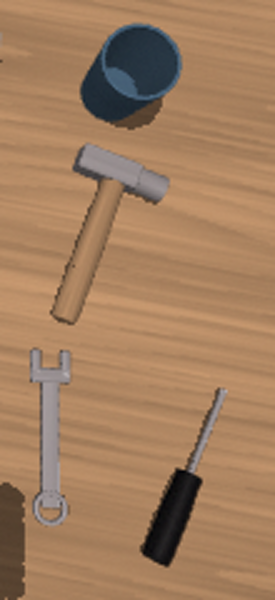

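View pics/s0a.png

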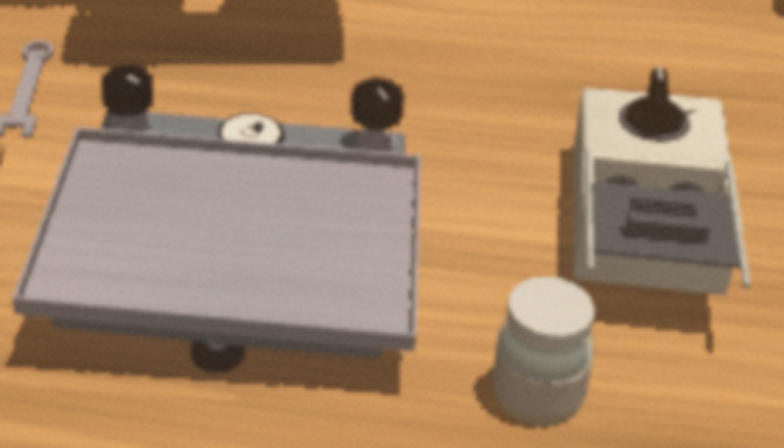

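View pics/s0b.png

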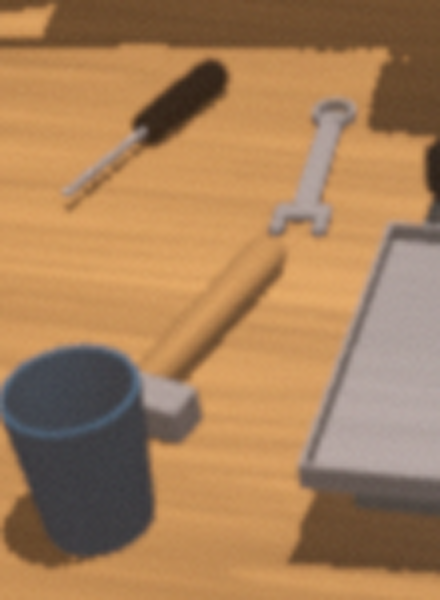

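Run:
```python
from h import *
t=load('top0.png'); s=load('scene0.png')
T=lambda U,V:(t,95+U/2.9,100+V/2.9); Tk=lambda U,V:(t,210+U/5,205+V/5); S=lambda U,V:(s,190+U/2.8,170+V/2.8)
Tb=lambda U,V:(t,360+U/2.5,130+V/2.5); Sb=lambda U,V:(s,120+U/4,160+V/4)
P={}
for n,a,b in [('knobA',Tk(128,162),S(378,96)),('knobB',Tk(623,224),S(128,84)),('vial',Tk(380,181),S(251,132)),('ball',Tk(363,180),S(258,127)),
 ('panc1',Tk(70,72),S(418,160)),('panc2',Tk(713,144),S(80,132)),('panc3',T(768,128),S(17,308)),('panc4',T(413,92),S(414,342)),
 ('power bar near end',T(94,343),S(658,72)),
 ('rib',T(155,180),S(664,215)),
 ('boxNW(-x,+y)',T(22,424),S(722,100)),('box(-x,-y)',T(172,455),S(585,90)),
 ('hammer grip end',Tb(64,320),Sb(278,245)),('hammer head ctr',Tb(120,173),Sb(165,385)),('wr ring',Tb(50,508),Sb(334,112)),('wr open',Tb(50,367),Sb(298,213)),('sd butt',Tb(155,552),Sb(212,70)),('sd tip',Tb(222,390),Sb(66,195)),
 ('jarlid',T(290,73),S(553,305)),('mugtop',Tb(141,62),Sb(70,390))]:
    p,e=tri(a,b); print(n,p.round(4),np.round(e,4))
```

```text
knobA [0.4619 0.1017 0.0849] [0.0014 0.0014]
knobB [ 0.4771 -0.1163  0.0833] [0.0014 0.0014]
vial [ 0.4795 -0.0073  0.046 ] [0.002 0.002]
ball [ 4.78e-01 -4.00e-04  5.12e-02] [0.0012 0.0012]
panc1 [0.5011 0.1418 0.0505] [0.0012 0.0012]
panc2 [ 0.5229 -0.1509  0.0605] [0.0035 0.0035]
panc3 [ 0.7394 -0.1347  0.0588] [0.003 0.003]
panc4 [0.7171 0.1583 0.0516] [0.0015 0.0015]
power bar near end [0.453  0.328  0.1283] [0.0025 0.0025]
rib [0.5909 0.3326 0.0909] [0.0019 0.0019]
boxNW(-x,+y) [0.3872 0.3952 0.0619] [0.0032 0.0032]
box(-x,-y) [0.3863 0.2772 0.0585] [0.0039 0.0039]
hammer grip end [ 0.4893 -0.2435  0.0117] [0.0041 0.0041]
hammer head ctr [ 0.637  -0.2677  0.0187] [0.0114 0.0114]
wr ring [ 0.318  -0.2601  0.0006] [0.0017 0.0017]
wr open [ 0.4448 -0.2422  0.0044] [0.0004 0.0004]
sd butt [ 0.2997 -0.3558  0.0147] [0.0006 0.0006]
sd tip [ 0.4544 -0.4022  0.0072] [0.0012 0.0012]
jarlid [0.6998 0.2519 0.0871] [0.0021 0.0021]
mugtop [ 0.726  -0.2626  0.09  ] [0.0018 0.0018]
```

Run:
```python
from h import *
t=load('top0.png'); s=load('scene0.png')
crop(t,95,140,195,265,4.8,'t0i.png'); crop(s,385,185,465,285,6,'s0i.png')
```

```text
(no output)
```

View pics/t0i.png

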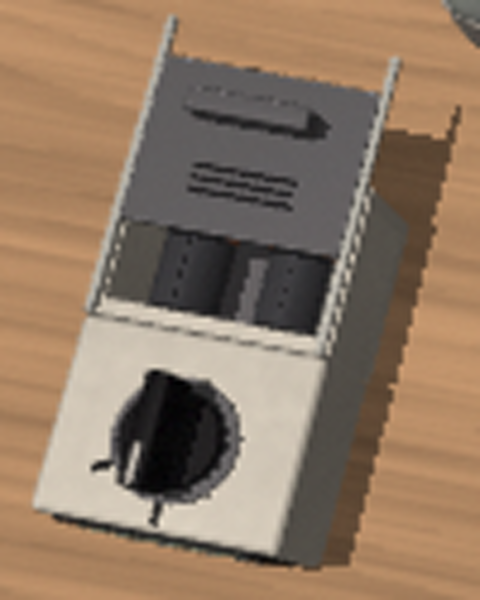

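View pics/s0i.png

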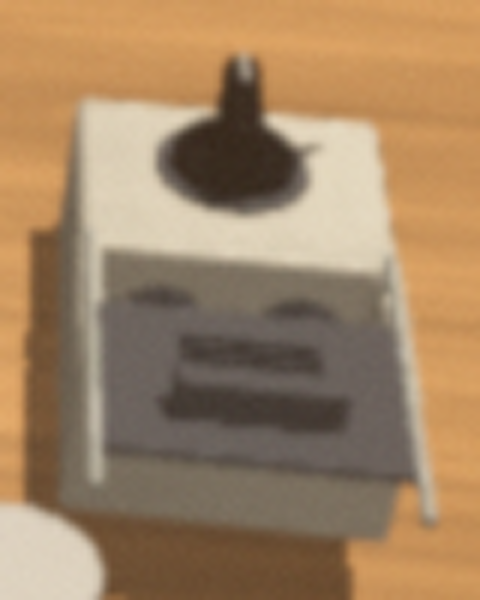

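Run:
```python
from h import *
t=load('top0.png'); s=load('scene0.png')
f=lambda U,V,z:atz(t,95+U/4.8,140+V/4.8,z).round(4)
print('front',f(35,508,.068),f(275,555,.068)); print('back edge of top',f(92,312,.068),f(327,358,.068))
print('dial',f(178,437,.076)); print('rib',f(250,105,.091)); print('cover edge',f(120,218,.073),f(335,255,.073), f(385,90,.071),f(165,55,.071)); print('ptr',f(128,480,.106))
g=lambda U,V,z:atz(s,385+U/6,185+V/6,z).round(4)
print('S front',g(83,100,.068),g(375,125,.068),'rib',g(255,392,.091),'dial',g(233,163,.076), 'ptr',g(244,62,.106))
k=lambda U,V,z:atz(t,210+U/5,205+V/5,z).round(4)
print('knobs',k(128,162,.086),k(623,224,.086),'vial',k(380,181,.0526),'ball',k(363,180,.057))
o=get_obs();print(Rm(o['eef_rot']).round(3))
```

```text
front [0.3881 0.3896 0.068 ] [0.3886 0.2749 0.068 ]
back edge of top [0.4829 0.3898 0.068 ] [0.4829 0.275  0.068 ]
dial [0.4325 0.3303 0.076 ]
rib [0.5908 0.3336 0.091 ]
cover edge [0.529  0.3872 0.073 ] [0.5312 0.2822 0.073 ] [0.6161 0.2802 0.071 ] [0.6127 0.3894 0.071 ]
ptr [0.4076 0.3343 0.106 ]
S front [0.3959 0.2796 0.068 ] [0.3945 0.3958 0.068 ] rib [0.6017 0.3347 0.091 ] dial [0.4423 0.3364 0.076 ] ptr [0.4149 0.3372 0.106 ]
knobs [0.462  0.1001 0.086 ] [ 0.4771 -0.1174  0.086 ] vial [ 0.4791 -0.0094  0.0526] ball [ 0.4775 -0.0018  0.057 ]
[[ 0.936  0.352 -0.   ]
 [ 0.352 -0.936  0.002]
 [ 0.    -0.002 -1.   ]]
```

```bash
cat > d.py <<'E'
import sys
from h import *
# usage: d.py x y z yawdeg -> delta of TCP in tool axes (cm) and rz
o=get_obs(); M=Rm(o['eef_rot']); 
a=[float(v) for v in sys.argv[1:]]
p=o['eef_pos']; yaw=np.arctan2(M[1,0],M[0,0])
print('t',round(o['time_s'],2),'p',p.round(4),'yaw',round(np.degrees(yaw),1),'tilt',M[:2,2].round(3),'F',o['wrist_force'].round(1),'op',round(o['opening'],3),'q',o['q'].round(2))
if a:
    print('delta cm',(M.T@(np.array(a[:3])-p)*100).round(2), 'rz', round(float((yaw-np.radians(a[3])+np.pi/2)%np.pi-np.pi/2),3) if len(a)>3 else '')
E
python3 -m inch '[{"delta_pos":[0,0,0],"rotation":[0,0,0.12]},{"delta_pos":[0,0,0],"rotation":[0,0,0.12]},{"delta_pos":[0,0,0],"rotation":[0,0,0.12]}]' 0; python3 d.py 0.63 0.334 0.23 0
```

```text
time_s: 0.4
eef_pos: [0.2024, -0.5378, 0.2307]
eef_rot: [-0.001, 1.0, -0.003, -0.0]
wrist_force: [0.8, 0.4, 0.1]
opening: 0.512
t 0.4 p [ 0.2024 -0.5378  0.2307] yaw -0.3 tilt [-0.     0.001] F [0.8 0.4 0.1] op 0.512 q [-1.42  0.18  1.61  0.    1.35  0.16]
delta cm [ 42.31 -87.4    0.16] rz -0.005
```

```bash
python3 -m inch '[{"delta_pos":[2.1,-4.3,0],"rotation":[0,0,0]},{"delta_pos":[2.1,-4.3,0],"rotation":[0,0,0]},{"delta_pos":[2.1,-4.3,0],"rotation":[0,0,0]},{"delta_pos":[2.1,-4.3,0],"rotation":[0,0,0]},{"delta_pos":[2.1,-4.3,0],"rotation":[0,0,0]},{"delta_pos":[2.1,-4.3,0],"rotation":[0,0,0]},{"delta_pos":[2.1,-4.3,0],"rotation":[0,0,0]},{"delta_pos":[2.1,-4.3,0],"rotation":[0,0,0]},{"delta_pos":[2.1,-4.3,0],"rotation":[0,0,0]},{"delta_pos":[2.1,-4.3,0],"rotation":[0,0,0]}]' 0 && python3 -m inch '[{"delta_pos":[2.1,-4.3,0],"rotation":[0,0,0]},{"delta_pos":[2.1,-4.3,0],"rotation":[0,0,0]},{"delta_pos":[2.1,-4.3,0],"rotation":[0,0,0]},{"delta_pos":[2.1,-4.3,0],"rotation":[0,0,0]},{"delta_pos":[2.1,-4.3,0],"rotation":[0,0,0]},{"delta_pos":[2.1,-4.3,0],"rotation":[0,0,0]},{"delta_pos":[2.1,-4.3,0],"rotation":[0,0,0]},{"delta_pos":[2.1,-4.3,0],"rotation":[0,0,0]},{"delta_pos":[2.1,-4.3,0],"rotation":[0,0,0]},{"delta_pos":[2.1,-4.3,0],"rotation":[0,0,0]}]'; python3 d.py 0.63 0.334 0.079 0
```

```text
time_s: 1.4
eef_pos: [0.4129, -0.1063, 0.2313]
eef_rot: [0.0, 1.0, -0.0, 0.0]
wrist_force: [0.2, -1.2, -0.1]
opening: 0.0
time_s: 2.4
eef_pos: [0.6229, 0.3236, 0.2305]
eef_rot: [0.0, 1.0, -0.0, -0.0]
wrist_force: [0.9, -0.4, -0.6]
opening: -0.001
t 2.4 p [0.6229 0.3236 0.2305] yaw -0.0 tilt [-0.001 -0.   ] F [ 0.9 -0.4 -0.6] op -0.001 q [ 0.31  0.46  1.25 -0.    1.43  1.88]
delta cm [ 0.72 -1.05 15.15] rz -0.0
```

```bash
python3 -m inch '[{"delta_pos":[0.7,-1,4],"rotation":[0,0,0]},{"delta_pos":[0,0,5],"rotation":[0,0,0]},{"delta_pos":[0,0,4],"rotation":[0,0,0]},{"delta_pos":[0,0,2],"rotation":[0,0,0]},{"delta_pos":[0,0,0],"rotation":[0,0,0]}]'
python3 - <<'E'
from h import *
snap('top','t1.png');snap('scene','s1.png')
E
python3 d.py
```

```text
time_s: 2.9
eef_pos: [0.626, 0.3306, 0.0755]
eef_rot: [0.002, 1.0, -0.0, -0.005]
wrist_force: [-0.7, -1.2, 0.5]
opening: -0.001
t 3.0 p [0.6297 0.3317 0.0814] yaw -0.0 tilt [-0. -0.] F [ 0.7 -0.7  0.4] op 0.0 q [ 0.32  0.62  1.33 -0.    1.19  1.89]
```

View pics/s1.png

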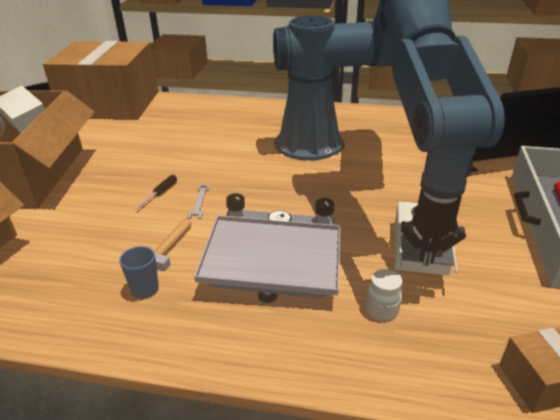

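```bash
python3 -m inch '[{"delta_pos":[-1,0,0],"rotation":[0,0,0]},{"delta_pos":[-1,0,0],"rotation":[0,0,0]},{"delta_pos":[-1,0,0],"rotation":[0,0,0]},{"delta_pos":[-1,0,0],"rotation":[0,0,0]},{"delta_pos":[-1,0,0],"rotation":[0,0,0]},{"delta_pos":[-0.5,0,0],"rotation":[0,0,0]}]'; python3 -m inch '[{"delta_pos":[-0.5,0,0],"rotation":[0,0,0]},{"delta_pos":[-0.3,0,0],"rotation":[0,0,0]}]';python3 -m inch '[{"delta_pos":[-0.3,0,0],"rotation":[0,0,0]},{"delta_pos":[0,0,0],"rotation":[0,0,0]}]'
```

```text
time_s: 3.6
eef_pos: [0.5736, 0.3319, 0.0817]
eef_rot: [-0.0, 1.0, 0.0, 0.0]
wrist_force: [1.9, -0.8, 0.6]
opening: 0.003
time_s: 3.8
eef_pos: [0.5663, 0.3318, 0.0814]
eef_rot: [-0.0, 1.0, -0.0, 0.0]
wrist_force: [1.2, 0.2, 1.9]
opening: -0.001
time_s: 4.0
eef_pos: [0.5631, 0.3317, 0.081]
eef_rot: [0.0, 1.0, -0.0, -0.0]
wrist_force: [0.4, 0.4, -0.2]
opening: -0.003
```

```bash
python3 -m inch '[{"delta_pos":[-0.3,0,0],"rotation":[0,0,0]},{"delta_pos":[0,0,0],"rotation":[0,0,0]}]';python3 -m inch '[{"delta_pos":[-0.2,0,0],"rotation":[0,0,0]},{"delta_pos":[0,0,0],"rotation":[0,0,0]}]';python3 -m inch '[{"delta_pos":[-0.2,0,0],"rotation":[0,0,0]},{"delta_pos":[0,0,0],"rotation":[0,0,0]}]'
```

```text
time_s: 4.2
eef_pos: [0.5625, 0.3317, 0.0813]
eef_rot: [-0.0, 1.0, -0.0, 0.002]
wrist_force: [7.6, 0.4, -4.1]
opening: 0.004
time_s: 4.4
eef_pos: [0.5624, 0.3316, 0.0814]
eef_rot: [-0.001, 1.0, -0.001, 0.004]
wrist_force: [14.9, 1.8, -8.0]
opening: -0.002
time_s: 4.6
eef_pos: [0.5623, 0.3316, 0.0816]
eef_rot: [-0.001, 1.0, -0.001, 0.006]
wrist_force: [20.4, 3.1, -13.4]
opening: -0.001
```

```bash
python3 -m inch '[{"delta_pos":[1.2,0,0],"rotation":[0,0,0]},{"delta_pos":[1,0,0],"rotation":[0,0,0]},{"delta_pos":[0,0,-4],"rotation":[0,0,0]},{"delta_pos":[0,0,-5],"rotation":[0,0,0]},{"delta_pos":[-3,5,-2],"rotation":[0,0,0]},{"delta_pos":[-3,5,0],"rotation":[0,0,0]},{"delta_pos":[-3,5,0],"rotation":[0,0,0]},{"delta_pos":[-2.5,5,0],"rotation":[0,0,0]}]' 7
python3 - <<'E'
from h import *
c=snap('top','t2.png');crop(c,95,140,195,265,4.8,'t2i.png')
E
python3 d.py 0.462 0.1005 0.15
```

```text
time_s: 5.4
eef_pos: [0.4788, 0.1597, 0.1874]
eef_rot: [0.0, 1.0, 0.0, -0.001]
wrist_force: [0.6, -0.4, 0.3]
opening: 0.819
t 5.45 p [0.475  0.1546 0.1858] yaw -0.0 tilt [-0.007 -0.004] F [ 0.9 -1.7 -1.1] op 0.816 q [ 0.08  0.06  1.83 -0.    1.25  1.65]
delta cm [-1.27  5.39  3.61] rz
```

View pics/t2i.png

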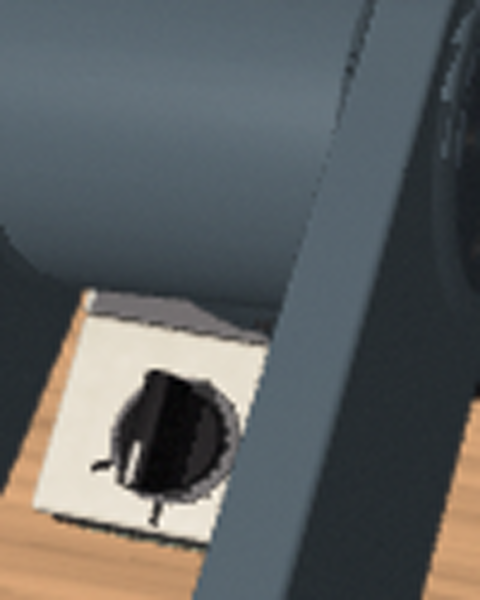

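```bash
R='x'; python3 -m inch '[{"delta_pos":[-1.3,2.7,1.5],"rotation":[0,0,0]},{"delta_pos":[0,2.7,1.5],"rotation":[0,0,0]},{"delta_pos":[0,0,0],"rotation":[0,0,-0.15]},{"delta_pos":[0,0,0],"rotation":[0,0,-0.15]},{"delta_pos":[0,0,0],"rotation":[0,0,-0.15]},{"delta_pos":[0,0,0],"rotation":[0,0,-0.15]},{"delta_pos":[0,0,0],"rotation":[0,0,-0.15]},{"delta_pos":[0,0,0],"rotation":[0,0,-0.15]},{"delta_pos":[0,0,0],"rotation":[0,0,-0.15]},{"delta_pos":[0,0,0],"rotation":[0,0,-0.15]}]'
python3 -m inch '[{"delta_pos":[0,0,0],"rotation":[0,0,-0.15]},{"delta_pos":[0,0,0],"rotation":[0,0,-0.15]},{"delta_pos":[0,0,0],"rotation":[0,0,-0.15]},{"delta_pos":[0,0,0],"rotation":[0,0,-0.15]},{"delta_pos":[0,0,0],"rotation":[0,0,-0.15]},{"delta_pos":[0,0,0],"rotation":[0,0,-0.15]},{"delta_pos":[0,0,0],"rotation":[0,0,-0.15]},{"delta_pos":[0,0,0],"rotation":[0,0,-0.15]},{"delta_pos":[0,0,0],"rotation":[0,0,-0.15]},{"delta_pos":[0,0,0],"rotation":[0,0,-0.15]}]'
python3 -m inch '[{"delta_pos":[0,0,0],"rotation":[0,0,-0.15]},{"delta_pos":[0,0,0],"rotation":[0,0,-0.15]},{"delta_pos":[0,0,0],"rotation":[0,0,-0.15]},{"delta_pos":[0,0,0],"rotation":[0,0,-0.15]},{"delta_pos":[0,0,0],"rotation":[0,0,-0.15]},{"delta_pos":[0,0,0],"rotation":[0,0,-0.15]},{"delta_pos":[0,0,0],"rotation":[0,0,0]}]'
python3 d.py 0.462 0.1005 0.066
python3 - <<'E'
from h import *
c=snap('top','t3.png'); crop(c,205,200,365,275,4.8,'t3k.png');
c=snap('scene','s3.png'); crop(c,200,120,380,260,4,'s3k.png')
E
```

```text
time_s: 6.45
eef_pos: [0.4673, 0.1068, 0.1574]
eef_rot: [-0.0, 0.824, 0.567, -0.001]
wrist_force: [-0.6, -1.0, 0.2]
opening: 0.818
time_s: 7.45
eef_pos: [0.4672, 0.1068, 0.1574]
eef_rot: [-0.001, 0.216, 0.976, -0.0]
wrist_force: [-0.0, -0.4, 0.4]
opening: 0.821
time_s: 8.15
eef_pos: [0.4673, 0.1068, 0.1574]
eef_rot: [-0.001, -0.228, 0.974, 0.0]
wrist_force: [-0.3, 0.5, -0.0]
opening: 0.821
t 8.15 p [0.4673 0.1068 0.1574] yaw -153.7 tilt [-0.001  0.   ] F [-0.3  0.5 -0. ] op 0.821 q [-0.02  0.05  1.91  0.    1.18 -2.05]
delta cm [ 0.75 -0.34  9.14] rz
```

View pics/t3.png

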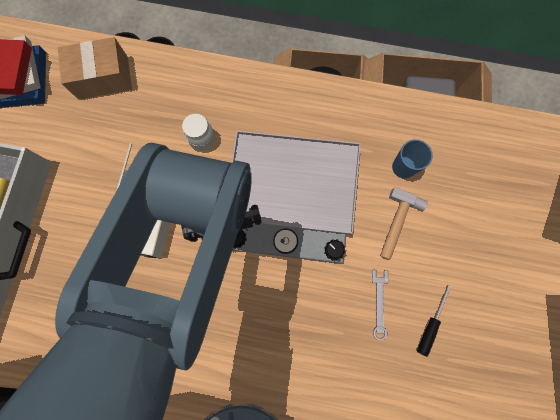

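View pics/s3k.png

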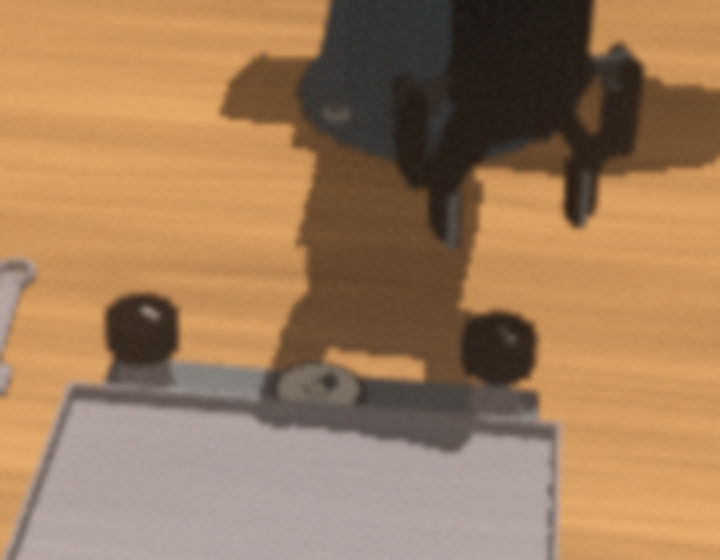

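```bash
python3 -m inch '[{"delta_pos":[0.7,-0.3,3],"rotation":[0,0,0]},{"delta_pos":[0,0,3],"rotation":[0,0,0]},{"delta_pos":[0,0,1.5],"rotation":[0,0,0]},{"delta_pos":[0,0,1],"rotation":[0,0,0]},{"delta_pos":[0,0,0.5],"rotation":[0,0,0]},{"delta_pos":[0,0,0],"rotation":[0,0,0]}]'
python3 d.py 0.462 0.101 0.066
python3 - <<'E'
from h import *
c=snap('scene','s3.png'); crop(c,200,120,380,260,4,'s4k.png')
E
```

```text
time_s: 8.85
eef_pos: [0.4625, 0.101, 0.0674]
eef_rot: [-0.0, -0.227, 0.974, 0.0]
wrist_force: [-0.3, 0.2, 0.2]
opening: 0.82
t 8.85 p [0.4625 0.101  0.0674] yaw -153.8 tilt [-0.001  0.   ] F [-0.3  0.2  0.2] op 0.82 q [-0.04  0.18  1.98  0.    0.98 -2.06]
delta cm [0.04 0.03 0.14] rz
```

View pics/s4k.png

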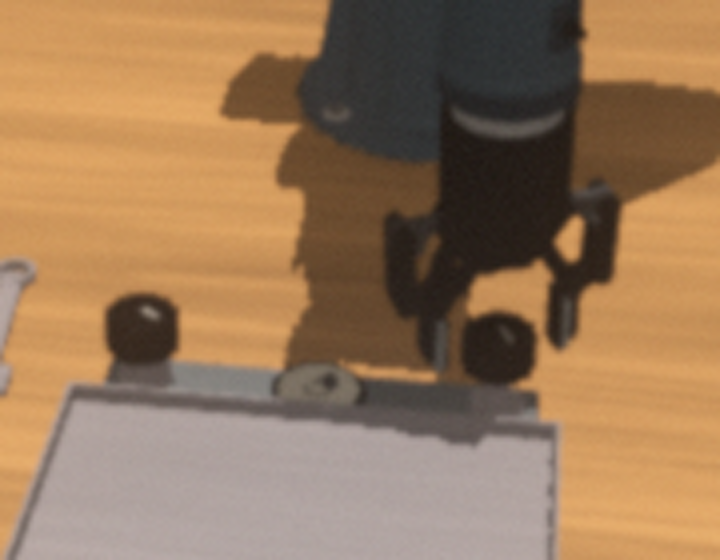

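Well centred over the knob. I'll close the fingers and turn the knob clockwise about 3 rad, then check the ball.

```bash
python3 -m inch '[{"delta_pos":[0,0,0],"rotation":[0,0,0]},{"delta_pos":[0,0,0],"rotation":[0,0,0]},{"delta_pos":[0,0,0],"rotation":[0,0,0]},{"delta_pos":[0,0,0],"rotation":[0,0,0]},{"delta_pos":[0,0,0],"rotation":[0,0,0]},{"delta_pos":[0,0,0],"rotation":[0,0,0]},{"delta_pos":[0,0,0],"rotation":[0,0,0]}]' 3; python3 d.py
python3 -m inch '[{"delta_pos":[0,0,0],"rotation":[0,0,0.15]},{"delta_pos":[0,0,0],"rotation":[0,0,0.15]},{"delta_pos":[0,0,0],"rotation":[0,0,0.15]},{"delta_pos":[0,0,0],"rotation":[0,0,0.15]},{"delta_pos":[0,0,0],"rotation":[0,0,0.15]},{"delta_pos":[0,0,0],"rotation":[0,0,0.15]},{"delta_pos":[0,0,0],"rotation":[0,0,0.15]},{"delta_pos":[0,0,0],"rotation":[0,0,0.15]},{"delta_pos":[0,0,0],"rotation":[0,0,0.15]},{"delta_pos":[0,0,0],"rotation":[0,0,0.15]}]'
python3 -m inch '[{"delta_pos":[0,0,0],"rotation":[0,0,0.15]},{"delta_pos":[0,0,0],"rotation":[0,0,0.15]},{"delta_pos":[0,0,0],"rotation":[0,0,0.15]},{"delta_pos":[0,0,0],"rotation":[0,0,0.15]},{"delta_pos":[0,0,0],"rotation":[0,0,0.15]},{"delta_pos":[0,0,0],"rotation":[0,0,0.15]},{"delta_pos":[0,0,0],"rotation":[0,0,0.15]},{"delta_pos":[0,0,0],"rotation":[0,0,0.15]},{"delta_pos":[0,0,0],"rotation":[0,0,0.15]},{"delta_pos":[0,0,0],"rotation":[0,0,0.15]}]'
python3 -m inch '[{"delta_pos":[0,0,0],"rotation":[0,0,0]},{"delta_pos":[0,0,0],"rotation":[0,0,0]},{"delta_pos":[0,0,0],"rotation":[0,0,0]},{"delta_pos":[0,0,0],"rotation":[0,0,0]},{"delta_pos":[0,0,0],"rotation":[0,0,0]},{"delta_pos":[0,0,0],"rotation":[0,0,0]},{"delta_pos":[0,0,0],"rotation":[0,0,0]}]'
python3 d.py
python3 - <<'E'
from h import *
c=snap('scene','s5.png'); crop(c,200,120,380,260,4,'s5k.png')
c=snap('top','t5.png'); crop(c,220,210,360,270,5.5,'t5k.png')
E
```

```text
time_s: 9.6
eef_pos: [0.463, 0.1015, 0.0688]
eef_rot: [0.001, -0.227, 0.974, 0.0]
wrist_force: [-2.9, 2.8, 6.8]
opening: 0.496
t 9.6 p [0.463  0.1015 0.0688] yaw -153.8 tilt [0.001 0.001] F [-2.9  2.8  6.8] op 0.496 q [-0.04  0.18  1.98  0.    0.98 -2.07]
time_s: 10.6
eef_pos: [0.4636, 0.1036, 0.0689]
eef_rot: [0.0, 0.501, 0.866, 0.003]
wrist_force: [1.3, 14.7, 3.2]
opening: 0.496
time_s: 11.6
eef_pos: [0.4659, 0.1031, 0.069]
eef_rot: [-0.001, 0.956, 0.292, 0.005]
wrist_force: [10.4, 12.5, -6.9]
opening: 0.492
time_s: 12.3
eef_pos: [0.4659, 0.1031, 0.069]
eef_rot: [-0.001, 0.956, 0.295, 0.005]
wrist_force: [10.0, 11.6, -6.0]
opening: 0.492
t 12.3 p [0.4659 0.1031 0.069 ] yaw 34.3 tilt [0.008 0.004] F [10.  11.6 -6. ] op 0.492 q [-0.03  0.18  1.98  0.01  0.97  0.93]
```

View pics/t5k.png

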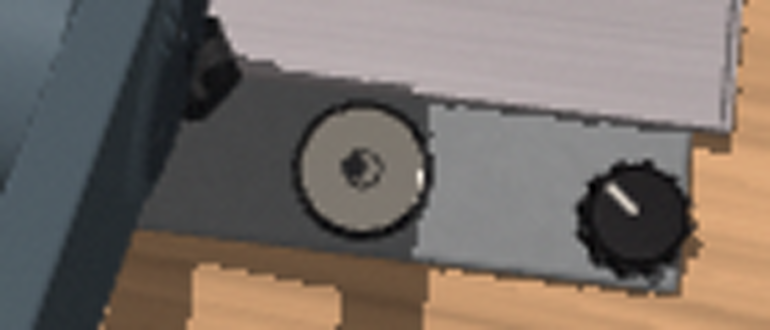

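View pics/s5k.png

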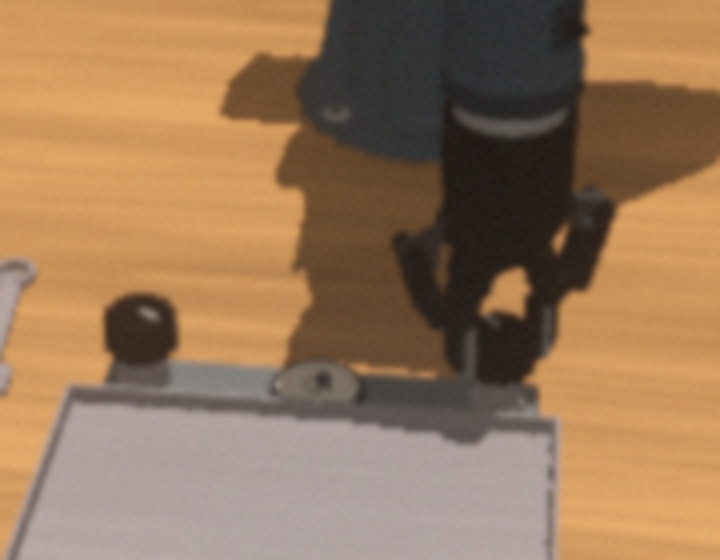

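```bash
cat > v.py <<'E'
import sys
from h import *
fn=sys.argv[1]; c=load(fn)
crop(c,268,224,304,260,14,'v_'+fn)
g=cv2.cvtColor(c['color'],cv2.COLOR_RGB2GRAY)
E
python3 v.py t5.png; cp h.py /tmp; python3 v.py top0.png
```

```text
(no output)
```

View pics/v_t5.png

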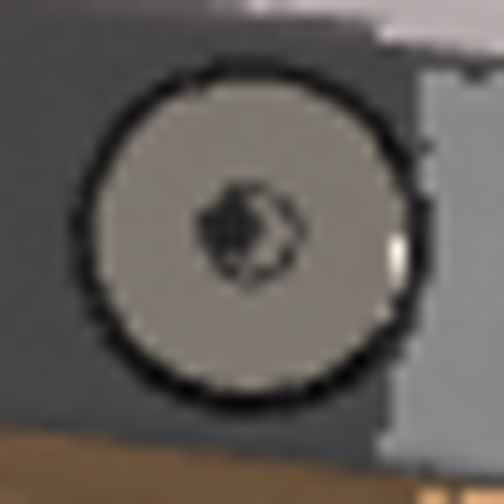

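View pics/v_top0.png

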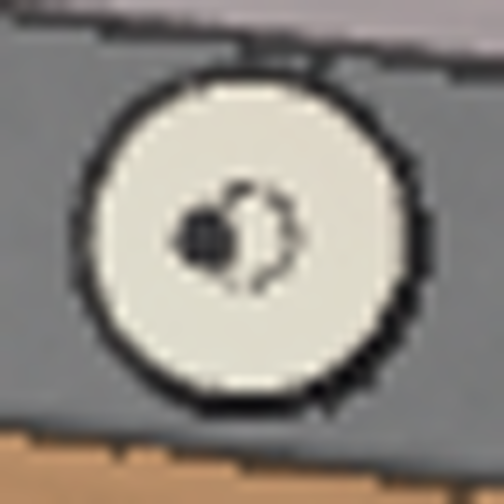

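```bash
python3 -m inch '[{"delta_pos":[0.36,0,0],"rotation":[0,0,0.15]},{"delta_pos":[0,0,0],"rotation":[0,0,0.15]},{"delta_pos":[0,0,0],"rotation":[0,0,0.15]},{"delta_pos":[0,0,0],"rotation":[0,0,0.15]},{"delta_pos":[0,0,0],"rotation":[0,0,0.15]},{"delta_pos":[0,0,0],"rotation":[0,0,0.15]},{"delta_pos":[0,0,0],"rotation":[0,0,0.15]},{"delta_pos":[0,0,0],"rotation":[0,0,0.15]},{"delta_pos":[0,0,0],"rotation":[0,0,0.15]},{"delta_pos":[0,0,0],"rotation":[0,0,0.15]}]'
python3 -m inch '[{"delta_pos":[0,0,0],"rotation":[0,0,0.15]},{"delta_pos":[0,0,0],"rotation":[0,0,0.15]},{"delta_pos":[0,0,0],"rotation":[0,0,0]},{"delta_pos":[0,0,0],"rotation":[0,0,0]},{"delta_pos":[0,0,0],"rotation":[0,0,0]},{"delta_pos":[0,0,0],"rotation":[0,0,0]},{"delta_pos":[0,0,0],"rotation":[0,0,0]},{"delta_pos":[0,0,0],"rotation":[0,0,0]},{"delta_pos":[0,0,0],"rotation":[0,0,0]},{"delta_pos":[0,0,0],"rotation":[0,0,0]}]'
python3 d.py
python3 - <<'E'
from h import *
c=snap('top','t6.png')
E
python3 v.py t6.png
```

```text
time_s: 13.4
eef_pos: [0.4655, 0.101, 0.0688]
eef_rot: [0.002, 0.899, -0.437, 0.001]
wrist_force: [-6.8, -11.0, 10.2]
opening: 0.494
time_s: 14.4
eef_pos: [0.4651, 0.1008, 0.0688]
eef_rot: [0.002, 0.825, -0.565, 0.001]
wrist_force: [-8.2, -11.6, 13.2]
opening: 0.497
t 14.4 p [0.4651 0.1008 0.0688] yaw -68.7 tilt [-0.001 -0.004] F [ -8.2 -11.6  13.2] op 0.497 q [-0.03  0.19  1.97 -0.    0.98  2.74]
```

View pics/v_t6.png

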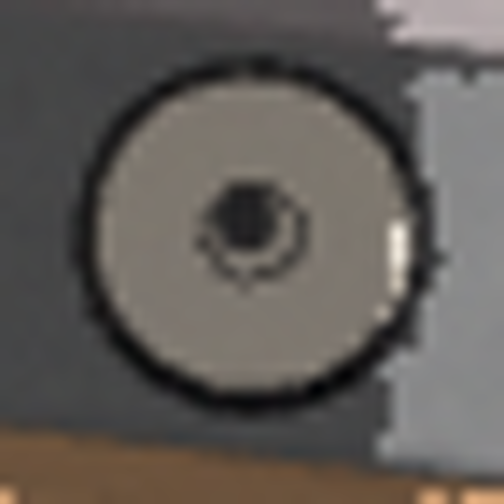

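```bash
python3 -m inch '[{"delta_pos":[0,0,0],"rotation":[0,0,-0.15]},{"delta_pos":[0,0,0],"rotation":[0,0,-0.15]},{"delta_pos":[0,0,0],"rotation":[0,0,-0.15]},{"delta_pos":[0,0,0],"rotation":[0,0,-0.15]},{"delta_pos":[0,0,0],"rotation":[0,0,-0.15]},{"delta_pos":[0,0,0],"rotation":[0,0,-0.15]},{"delta_pos":[0,0,0],"rotation":[0,0,-0.15]},{"delta_pos":[0,0,0],"rotation":[0,0,0]},{"delta_pos":[0,0,0],"rotation":[0,0,0]},{"delta_pos":[0,0,0],"rotation":[0,0,0]}]'
python3 -m inch '[{"delta_pos":[0,0,0],"rotation":[0,0,0]},{"delta_pos":[0,0,0],"rotation":[0,0,0]},{"delta_pos":[0,0,-0.5],"rotation":[0,0,0]},{"delta_pos":[0,0,-2],"rotation":[0,0,0]},{"delta_pos":[0,0,-4],"rotation":[0,0,0]},{"delta_pos":[0,0,-2],"rotation":[0,0,0]},{"delta_pos":[0,0,0],"rotation":[0,0,0]},{"delta_pos":[0,0,0],"rotation":[0,0,0]}]' 7
python3 d.py 0.477 -0.117 0.155
python3 - <<'E'
from h import *
c=snap('top','t7.png')
E
python3 v.py t7.png
```

```text
time_s: 15.45
eef_pos: [0.4662, 0.102, 0.0689]
eef_rot: [0.001, 0.997, -0.075, 0.001]
wrist_force: [-2.5, -4.1, 7.3]
opening: 0.494
time_s: 16.25
eef_pos: [0.4656, 0.1031, 0.1528]
eef_rot: [-0.0, 0.997, -0.075, 0.001]
wrist_force: [-1.0, -0.4, 0.0]
opening: 0.823
t 16.25 p [0.4656 0.1031 0.1528] yaw -8.6 tilt [0.001 0.   ] F [-1.  -0.4  0. ] op 0.823 q [-0.03  0.05  1.92  0.    1.17  1.69]
delta cm [ 4.42 21.59 -0.22] rz
```

View pics/v_t7.png

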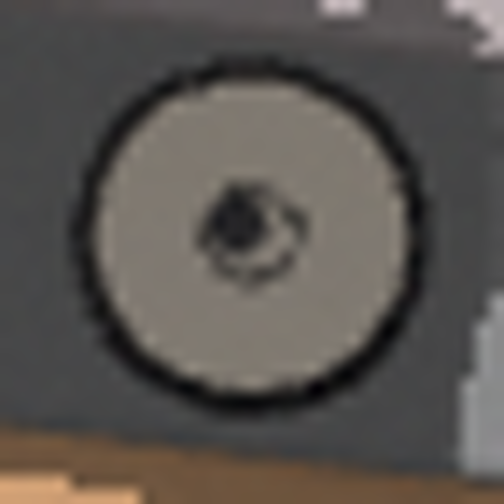

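```bash
python3 -m inch '[{"delta_pos":[0.9,4.3,0],"rotation":[0,0,0]},{"delta_pos":[0.9,4.3,0],"rotation":[0,0,0]},{"delta_pos":[0.9,4.3,0],"rotation":[0,0,0]},{"delta_pos":[0.9,4.3,0],"rotation":[0,0,0]},{"delta_pos":[0.9,4.3,0],"rotation":[0,0,0]},{"delta_pos":[0,0,0],"rotation":[0,0,0]}]'
python3 d.py 0.4795 -0.115 0.067
```

```text
time_s: 16.9
eef_pos: [0.4773, -0.1207, 0.1513]
eef_rot: [0.0, 0.997, -0.078, -0.001]
wrist_force: [1.0, 0.1, -0.7]
opening: 0.82
t 16.9 p [ 0.4773 -0.1207  0.1513] yaw -8.9 tilt [-0.002 -0.001] F [ 1.   0.1 -0.7] op 0.82 q [-0.49  0.09  1.88 -0.    1.17  1.24]
delta cm [ 0.14 -0.61  8.43] rz
```

```bash
python3 -m inch '[{"delta_pos":[0.2,-0.5,3],"rotation":[0,0,0]},{"delta_pos":[0,0,3],"rotation":[0,0,0]},{"delta_pos":[0,0,1.4],"rotation":[0,0,0]},{"delta_pos":[0,0,0.8],"rotation":[0,0,0]},{"delta_pos":[0,0,0.2],"rotation":[0,0,0]},{"delta_pos":[0,0,0],"rotation":[0,0,0]}]'
python3 d.py
python3 -m inch '[{"delta_pos":[0,0,0],"rotation":[0,0,0]},{"delta_pos":[0,0,0],"rotation":[0,0,0]},{"delta_pos":[0,0,0],"rotation":[0,0,0]},{"delta_pos":[0,0,0],"rotation":[0,0,0]},{"delta_pos":[0,0,0],"rotation":[0,0,0]},{"delta_pos":[0,0,0],"rotation":[0,0,0]}]' 3
python3 -m inch '[{"delta_pos":[0,0,0],"rotation":[0,0,-0.15]},{"delta_pos":[0,0,0],"rotation":[0,0,-0.15]},{"delta_pos":[0,0,0],"rotation":[0,0,-0.15]},{"delta_pos":[0,0,0],"rotation":[0,0,-0.15]},{"delta_pos":[0,0,0],"rotation":[0,0,-0.15]},{"delta_pos":[0,0,0],"rotation":[0,0,-0.15]},{"delta_pos":[0,0,0],"rotation":[0,0,-0.15]},{"delta_pos":[0,0,0],"rotation":[0,0,-0.15]},{"delta_pos":[0,0,0],"rotation":[0,0,-0.15]},{"delta_pos":[0,0,0],"rotation":[0,0,-0.15]}]'
python3 -m inch '[{"delta_pos":[0,0,0],"rotation":[0,0,-0.15]},{"delta_pos":[0,0,0],"rotation":[0,0,-0.15]},{"delta_pos":[0,0,0],"rotation":[0,0,-0.15]},{"delta_pos":[0,0,0],"rotation":[0,0,-0.15]},{"delta_pos":[0,0,0],"rotation":[0,0,-0.15]},{"delta_pos":[0,0,0],"rotation":[0,0,0]},{"delta_pos":[0,0,0],"rotation":[0,0,0]},{"delta_pos":[0,0,0],"rotation":[0,0,0]},{"delta_pos":[0,0,0],"rotation":[0,0,0]},{"delta_pos":[0,0,0],"rotation":[0,0,0]}]'
python3 -m inch '[{"delta_pos":[0,0,0],"rotation":[0,0,0]},{"delta_pos":[0,0,0],"rotation":[0,0,0]},{"delta_pos":[0,0,0],"rotation":[0,0,0]},{"delta_pos":[0,0,0],"rotation":[0,0,0]},{"delta_pos":[0,0,0],"rotation":[0,0,0]}]'
python3 d.py
python3 - <<'E'
from h import *
c=snap('top','t8.png');snap('scene','s8.png')
E
python3 v.py t8.png
```

```text
time_s: 17.5
eef_pos: [0.4805, -0.1114, 0.0684]
eef_rot: [-0.0, 0.997, -0.075, -0.0]
wrist_force: [-0.6, -0.1, 0.4]
opening: 0.816
t 17.5 p [ 0.4805 -0.1114  0.0684] yaw -8.6 tilt [-0.  0.] F [-0.6 -0.1  0.4] op 0.816 q [-0.47  0.22  1.93  0.    0.99  1.25]
time_s: 18.1
eef_pos: [0.4819, -0.117, 0.0714]
eef_rot: [0.005, 0.997, -0.075, 0.002]
wrist_force: [-8.3, -18.5, 7.4]
opening: 0.494
time_s: 19.1
eef_pos: [0.4808, -0.1154, 0.0713]
eef_rot: [0.003, 0.779, 0.627, -0.002]
wrist_force: [-12.8, -12.6, 15.2]
opening: 0.494
time_s: 20.1
eef_pos: [0.4798, -0.1155, 0.0712]
eef_rot: [0.001, 0.497, 0.868, -0.003]
wrist_force: [-17.7, -13.7, 18.1]
opening: 0.495
time_s: 20.6
eef_pos: [0.4798, -0.1155, 0.0712]
eef_rot: [0.001, 0.497, 0.868, -0.003]
wrist_force: [-17.5, -14.5, 18.0]
opening: 0.493
t 20.6 p [ 0.4798 -0.1155  0.0712] yaw 120.4 tilt [-0.002 -0.007] F [-17.5 -14.5  18. ] op 0.493 q [-0.47  0.22  1.93 -0.01  0.99 -1.  ]
```

View pics/v_t8.png

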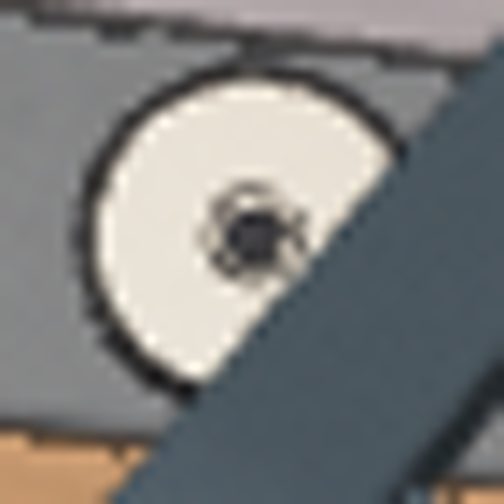

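View pics/s8.png

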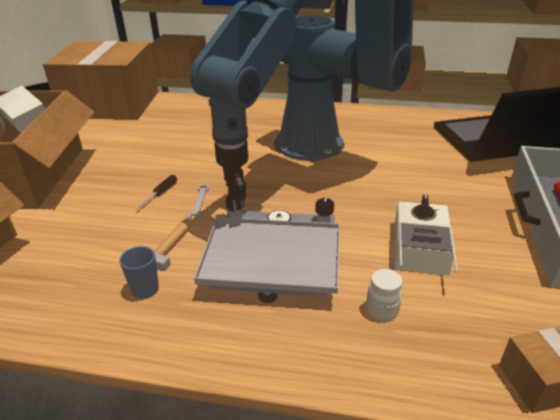

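```bash
python3 -m inch '[{"delta_pos":[0,0,0],"rotation":[0,0,0]},{"delta_pos":[0,0,0],"rotation":[0,0,0]},{"delta_pos":[0,0,-0.5],"rotation":[0,0,0]},{"delta_pos":[0,0,-2],"rotation":[0,0,0]},{"delta_pos":[0,0,-4],"rotation":[0,0,0]},{"delta_pos":[0,0,-4],"rotation":[0,0,0]},{"delta_pos":[0,0,-4],"rotation":[0,0,0]},{"delta_pos":[0,0,0],"rotation":[0,0,0]}]' 7
python3 -m inch '[{"delta_pos":[0,5,0],"rotation":[0,0,0.15]},{"delta_pos":[0,5,0],"rotation":[0,0,0.15]},{"delta_pos":[0,0,0],"rotation":[0,0,0.15]},{"delta_pos":[0,0,0],"rotation":[0,0,0.15]},{"delta_pos":[0,0,0],"rotation":[0,0,0.15]},{"delta_pos":[0,0,0],"rotation":[0,0,0.15]},{"delta_pos":[0,0,0],"rotation":[0,0,0.15]}]' 7
python3 d.py 0.434 0.334 0.22 0
python3 - <<'E'
from h import *
c=snap('top','t9.png');c=snap('scene','s9.png'); crop(c,255,200,305,235,14,'vs9.png')
E
python3 v.py t9.png
```

```text
time_s: 21.5
eef_pos: [0.4841, -0.1129, 0.2203]
eef_rot: [0.006, 0.497, 0.868, 0.0]
wrist_force: [0.5, -0.8, 0.3]
opening: 0.822
time_s: 22.2
eef_pos: [0.5676, -0.0685, 0.2131]
eef_rot: [-0.0, 0.865, 0.502, -0.0]
wrist_force: [-0.5, 0.3, -0.4]
opening: 0.82
t 22.2 p [ 0.5676 -0.0685  0.2131] yaw 60.3 tilt [-0.001  0.001] F [-0.5  0.3 -0.4] op 0.82 q [-0.33  0.19  1.63  0.    1.32  0.19]
delta cm [ 28.33 -31.56  -0.66] rz 1.052
```

View pics/v_t9.png

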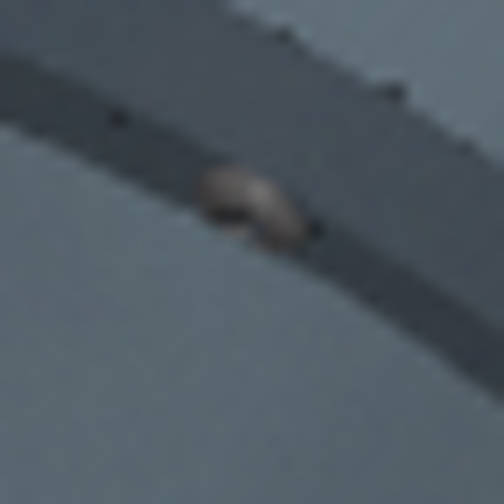

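View pics/vs9.png

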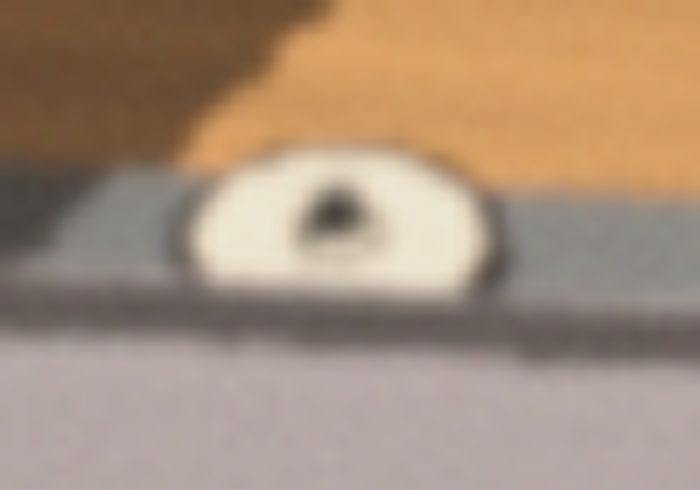

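View pics/t9.png

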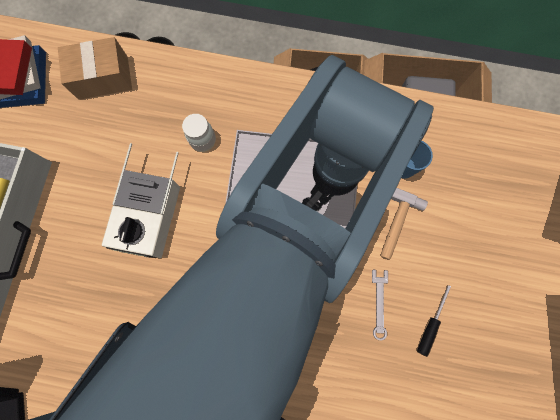

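```bash
python3 -m inch '[{"delta_pos":[3.15,-3.5,0],"rotation":[0,0,0]},{"delta_pos":[3.15,-3.5,0],"rotation":[0,0,0]},{"delta_pos":[3.15,-3.5,0],"rotation":[0,0,0]},{"delta_pos":[3.15,-3.5,0],"rotation":[0,0,0]},{"delta_pos":[3.15,-3.5,0],"rotation":[0,0,0]},{"delta_pos":[3.15,-3.5,0],"rotation":[0,0,0]},{"delta_pos":[3.15,-3.5,0],"rotation":[0,0,0]},{"delta_pos":[3.15,-3.5,0],"rotation":[0,0,0]},{"delta_pos":[3.15,-3.5,0],"rotation":[0,0,0]}]' 5
python3 -m inch '[{"delta_pos":[0,0,0],"rotation":[0,0,-0.15]},{"delta_pos":[0,0,0],"rotation":[0,0,-0.15]},{"delta_pos":[0,0,0],"rotation":[0,0,-0.15]},{"delta_pos":[0,0,0],"rotation":[0,0,-0.15]},{"delta_pos":[0,0,0],"rotation":[0,0,-0.15]},{"delta_pos":[0,0,0],"rotation":[0,0,-0.15]},{"delta_pos":[0,0,0],"rotation":[0,0,-0.15]}]'
python3 -m inch '[{"delta_pos":[0,0,0],"rotation":[0,0,-0.15]},{"delta_pos":[0,0,0],"rotation":[0,0,-0.15]},{"delta_pos":[0,0,0],"rotation":[0,0,-0.15]},{"delta_pos":[0,0,0],"rotation":[0,0,-0.15]},{"delta_pos":[0,0,0],"rotation":[0,0,-0.15]},{"delta_pos":[0,0,0],"rotation":[0,0,-0.15]},{"delta_pos":[0,0,0],"rotation":[0,0,-0.15]},{"delta_pos":[0,0,0],"rotation":[0,0,0]}]'
python3 d.py 0.436 0.334 0.076 0
python3 - <<'E'
from h import *
c=snap('top','t10.png');c=snap('scene','s10.png'); crop(c,255,200,305,235,14,'vs10.png');crop(c,360,120,480,280,5,'s10i.png')
E
python3 v.py t10.png
```

```text
time_s: 23.2
eef_pos: [0.4314, 0.3345, 0.2137]
eef_rot: [-0.0, 0.862, 0.507, 0.0]
wrist_force: [0.3, 0.5, 0.6]
opening: 0.586
time_s: 23.9
eef_pos: [0.4322, 0.3327, 0.2134]
eef_rot: [-0.0, 0.489, 0.872, -0.0]
wrist_force: [-0.2, -0.3, -0.4]
opening: 0.583
time_s: 24.7
eef_pos: [0.4323, 0.3327, 0.2134]
eef_rot: [-0.0, -0.011, 1.0, -0.0]
wrist_force: [-0.0, 0.7, -0.6]
opening: 0.584
t 24.7 p [0.4323 0.3327 0.2134] yaw -178.8 tilt [-0. -0.] F [-0.   0.7 -0.6] op 0.584 q [ 0.44  0.13  1.7   0.    1.31 -1.15]
delta cm [-0.38  0.13 13.74] rz 0.021
```

View pics/v_t10.png

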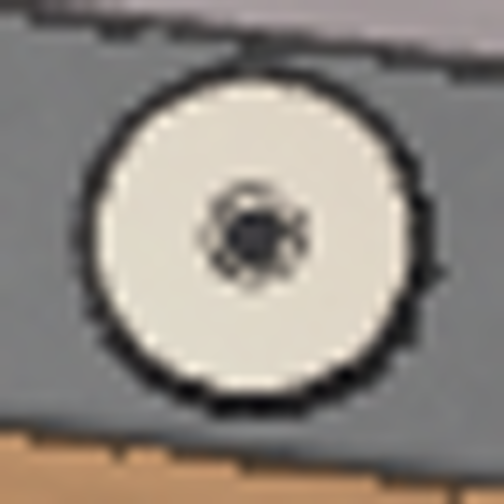

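View pics/s10.png

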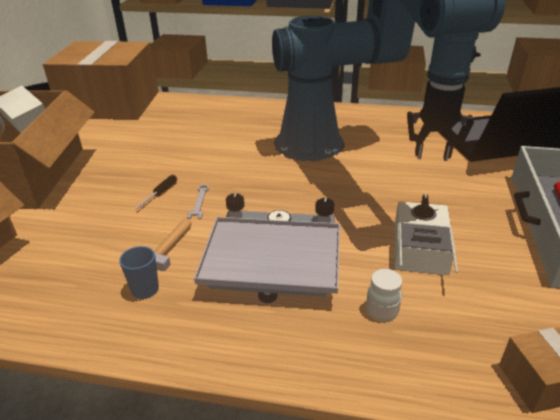

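View pics/t10.png

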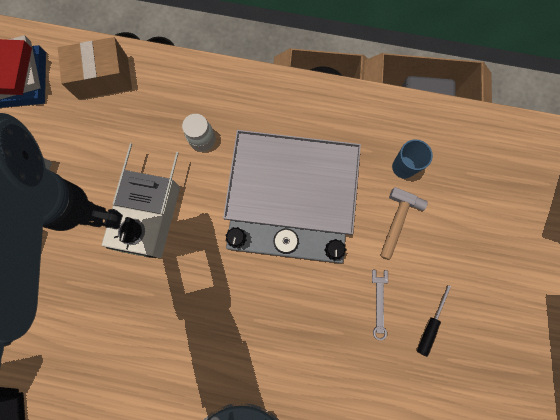

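```bash
python3 - <<'E'
from h import *
c=load('t10.png');crop(c,95,140,195,265,4.8,'t10i.png')
E
python3 -m inch '[{"delta_pos":[-0.2,-0.1,4],"rotation":[0,0,0]},{"delta_pos":[0,0,4],"rotation":[0,0,0]},{"delta_pos":[0,0,3],"rotation":[0,0,0]},{"delta_pos":[0,0,1.5],"rotation":[0,0,0]},{"delta_pos":[0,0,0.5],"rotation":[0,0,0]},{"delta_pos":[0,0,0],"rotation":[0,0,0]}]'
python3 d.py 0.434 0.334 0.079 0
python3 - <<'E'
from h import *
c=snap('scene','s11.png');crop(c,370,130,480,280,4,'s11i.png')
E
```

```text
time_s: 25.4
eef_pos: [0.4348, 0.3317, 0.0839]
eef_rot: [0.0, -0.008, 1.0, 0.0]
wrist_force: [0.8, 0.8, 0.4]
opening: 0.585
t 25.4 p [0.4348 0.3317 0.0839] yaw -179.1 tilt [0. 0.] F [0.8 0.8 0.4] op 0.585 q [ 0.43  0.3   1.79  0.    1.05 -1.15]
delta cm [0.08 0.23 0.49] rz 0.016
```

View pics/t10i.png

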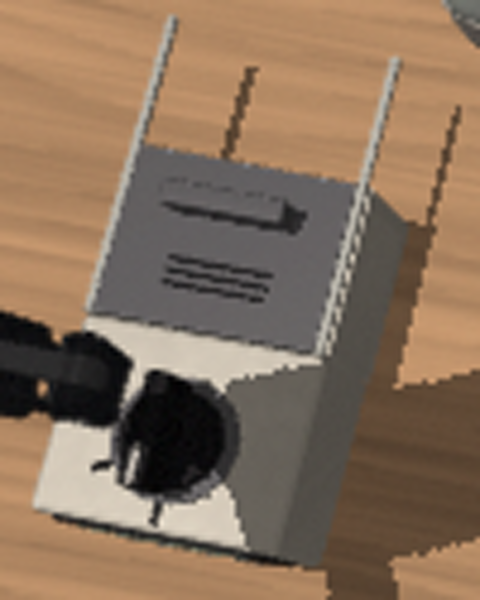

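View pics/s11i.png

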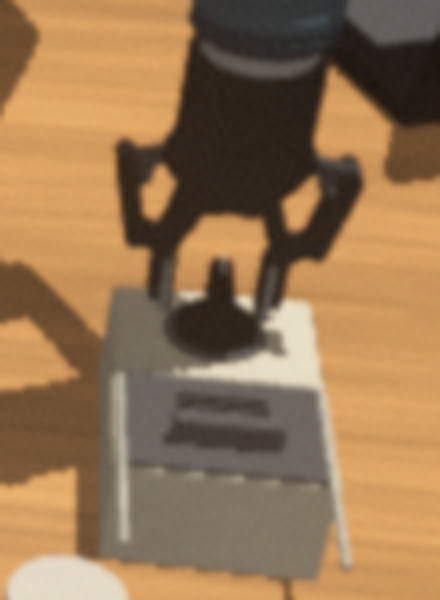

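```bash
python3 -m inch '[{"delta_pos":[0,0.1,0.4],"rotation":[0,0,0]},{"delta_pos":[0,0,0],"rotation":[0,0,0]},{"delta_pos":[0,0,0],"rotation":[0,0,0]},{"delta_pos":[0,0,0],"rotation":[0,0,0]},{"delta_pos":[0,0,0],"rotation":[0,0,0]},{"delta_pos":[0,0,0],"rotation":[0,0,0]}]' 0.5; python3 d.py
python3 -m inch '[{"delta_pos":[0,0,0],"rotation":[0,0,0.14]},{"delta_pos":[0,0,0],"rotation":[0,0,0.14]},{"delta_pos":[0,0,0],"rotation":[0,0,0.14]},{"delta_pos":[0,0,0],"rotation":[0,0,0.14]},{"delta_pos":[0,0,0],"rotation":[0,0,0.14]},{"delta_pos":[0,0,0],"rotation":[0,0,0.14]},{"delta_pos":[0,0,0],"rotation":[0,0,0.14]},{"delta_pos":[0,0,0],"rotation":[0,0,0.1]},{"delta_pos":[0,0,0],"rotation":[0,0,0]},{"delta_pos":[0,0,0],"rotation":[0,0,0]}]'; python3 d.py
```

```text
time_s: 26.05
eef_pos: [0.4351, 0.3365, 0.0811]
eef_rot: [0.002, -0.007, 1.0, 0.004]
wrist_force: [-1.8, 15.8, -2.8]
opening: 0.139
t 26.05 p [0.4351 0.3365 0.0811] yaw -179.1 tilt [0.003 0.007] F [-1.8 15.8 -2.8] op 0.139 q [ 0.44  0.31  1.79  0.01  1.04 -1.15]
time_s: 27.05
eef_pos: [0.4342, 0.3355, 0.081]
eef_rot: [-0.001, 0.506, 0.862, 0.002]
wrist_force: [-4.1, 11.7, 3.1]
opening: 0.142
t 27.05 p [0.4342 0.3355 0.081 ] yaw 119.2 tilt [0.001 0.005] F [-4.1 11.7  3.1] op 0.142 q [ 0.44  0.31  1.79  0.    1.04 -0.07]
```

```bash
python3 -m inch '[{"delta_pos":[0,0,0],"rotation":[0,0,0]},{"delta_pos":[0,0,0],"rotation":[0,0,0]},{"delta_pos":[0,0,-1],"rotation":[0,0,0]},{"delta_pos":[0,0,-4],"rotation":[0,0,0]},{"delta_pos":[0,0,-5],"rotation":[0,0,0]},{"delta_pos":[0,0,-5],"rotation":[0,0,0]},{"delta_pos":[-4,0,0],"rotation":[0,0,0]},{"delta_pos":[0,0,0],"rotation":[0,0,0]}]' 6; python3 d.py 0.35 0.1 0.25 0
python3 - <<'E'
from h import *
c=snap('top','t12.png');c2=snap('scene','s12.png');crop(c2,370,130,480,280,4,'s12i.png');crop(c,95,140,195,265,4.8,'t12i.png')
crop(c,360,180,470,370,3.15,'t12b.png'); crop(c2,120,160,230,310,4,'s12b.png')
E
```

```text
time_s: 27.85
eef_pos: [0.4568, 0.2953, 0.2328]
eef_rot: [0.002, 0.508, 0.861, 0.002]
wrist_force: [-0.5, -0.4, -0.2]
opening: 0.701
t 27.85 p [0.4568 0.2953 0.2328] yaw 118.9 tilt [0.006 0.   ] F [-0.5 -0.4 -0.2] op 0.701 q [ 0.36  0.11  1.69 -0.    1.34 -0.15]
delta cm [-11.95 -18.78  -1.78] rz -1.067
```

View pics/t12i.png

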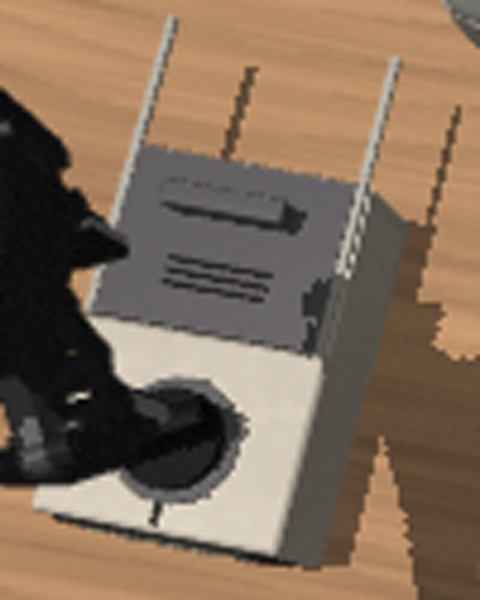

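View pics/s12i.png

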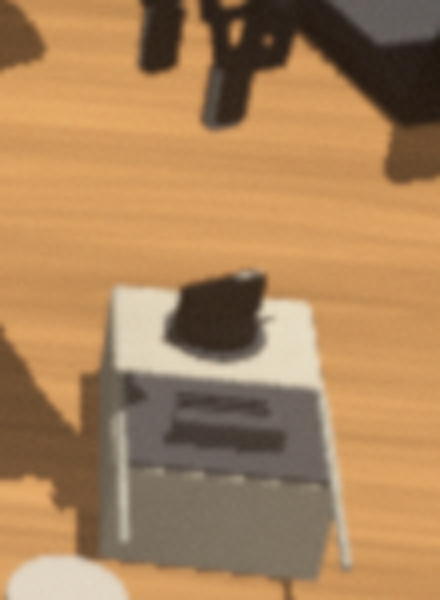

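View pics/t12b.png

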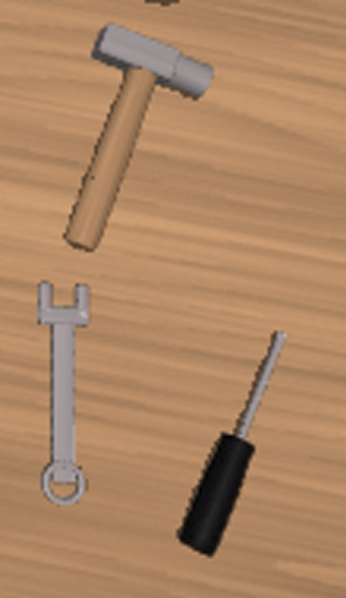

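View pics/s12b.png

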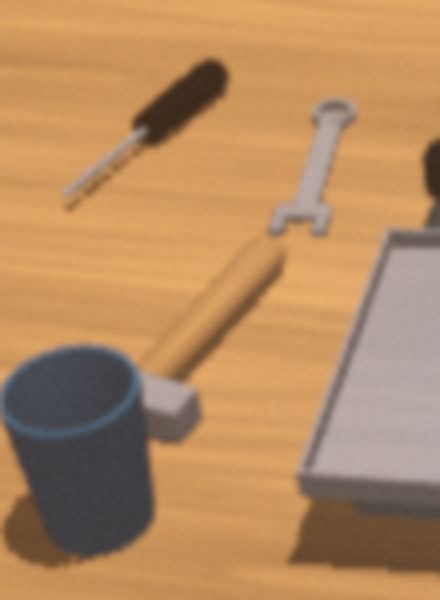

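```bash
cat > tl.py <<'E'
from h import *
t=load('t12.png'); f=lambda U,V,z:atz(t,360+U/3.15,180+V/3.15,z)
s=load('s12.png'); g=lambda U,V,z:atz(s,120+U/4,160+V/4,z)
for n,a,b,L in [('hammer handle',f(82,243,.013),f(140,72,.013),0),('wrench',f(63,503,.004),f(63,284,.004),160),('sd',f(197,549,.013),f(281,333,.013),170)]:
    d=b-a; print(n,a.round(4),b.round(4),'len',np.linalg.norm(d[:2]).round(4),'yaw',np.degrees(np.arctan2(d[1],d[0])).round(1),'mid',((a+b)/2).round(4))
print('head',f(100,40,.026),f(208,78,.026)); 
for n,a,b in [('hammer',g(278,245,.013),g(150,370,.013)),('wrench',g(334,103,.004),g(297,222,.004)),('sd',g(218,70,.013),g(67,195,.013))]:
    d=b-a; print('S',n,a.round(4),b.round(4),'len',np.linalg.norm(d[:2]).round(4),'yaw',np.degrees(np.arctan2(d[1],d[0])).round(1))
E
python3 tl.py
```

```text
hammer handle [ 0.4923 -0.248   0.013 ] [ 0.6314 -0.2736  0.013 ] len 0.1414 yaw -10.4 mid [ 0.5618 -0.2608  0.013 ]
wrench [ 0.3045 -0.263   0.004 ] [ 0.4603 -0.2405  0.004 ] len 0.1574 yaw 8.2 mid [ 0.3824 -0.2517  0.004 ]
sd [ 0.2925 -0.3591  0.013 ] [ 0.4551 -0.4019  0.013 ] len 0.1681 yaw -14.7 mid [ 0.3738 -0.3805  0.013 ]
head [ 0.64668085 -0.23663212  0.026     ] [ 0.6330628  -0.32142197  0.026     ]
S hammer [ 0.4914 -0.2383  0.013 ] [ 0.6213 -0.2723  0.013 ] len 0.1343 yaw -14.7
S wrench [ 0.3118 -0.26    0.004 ] [ 0.454  -0.2394  0.004 ] len 0.1437 yaw 8.2
S sd [ 0.2965 -0.3521  0.013 ] [ 0.4621 -0.3956  0.013 ] len 0.1712 yaw -14.7
```

```bash
python3 -m inch '[{"delta_pos":[0,0,0],"rotation":[0,0,0.15]},{"delta_pos":[0,0,0],"rotation":[0,0,0.15]},{"delta_pos":[0,0,0],"rotation":[0,0,0.15]},{"delta_pos":[0,0,0],"rotation":[0,0,0.15]},{"delta_pos":[0,0,0],"rotation":[0,0,0.15]},{"delta_pos":[0,0,0],"rotation":[0,0,0.15]},{"delta_pos":[0,0,0],"rotation":[0,0,0.15]},{"delta_pos":[0,0,0],"rotation":[0,0,0.15]},{"delta_pos":[0,0,0],"rotation":[0,0,0.15]},{"delta_pos":[0,0,0],"rotation":[0,0,0.15]}]' 5
python3 -m inch '[{"delta_pos":[0,0,0],"rotation":[0,0,0.15]},{"delta_pos":[0,0,0],"rotation":[0,0,0.15]},{"delta_pos":[0,0,0],"rotation":[0,0,0.15]},{"delta_pos":[0,0,0],"rotation":[0,0,0.15]},{"delta_pos":[0,0,0],"rotation":[0,0,0.15]}]'
python3 d.py 0.6115 -0.267 0.23 -10.5
```

```text
time_s: 28.95
eef_pos: [0.4529, 0.298, 0.2287]
eef_rot: [-0.0, 0.959, 0.282, -0.001]
wrist_force: [-0.5, 0.6, -0.4]
opening: 0.586
time_s: 29.45
eef_pos: [0.4529, 0.298, 0.2287]
eef_rot: [0.0, 0.996, -0.089, -0.001]
wrist_force: [-0.7, -0.4, -0.1]
opening: 0.584
t 29.45 p [0.4529 0.298  0.2287] yaw -10.2 tilt [-0.002 -0.001] F [-0.7 -0.4 -0.1] op 0.584 q [0.36 0.11 1.69 0.   1.34 2.11]
delta cm [25.62 52.79 -0.14] rz 0.005
```

```bash
python3 -m inch '[{"delta_pos":[2,4.4,0],"rotation":[0,0,0]},{"delta_pos":[2,4.4,0],"rotation":[0,0,0]},{"delta_pos":[2,4.4,0],"rotation":[0,0,0]},{"delta_pos":[2,4.4,0],"rotation":[0,0,0]},{"delta_pos":[2,4.4,0],"rotation":[0,0,0]},{"delta_pos":[2,4.4,0],"rotation":[0,0,0]},{"delta_pos":[2,4.4,0],"rotation":[0,0,0]},{"delta_pos":[2,4.4,0],"rotation":[0,0,0]},{"delta_pos":[2,4.4,0],"rotation":[0,0,0]},{"delta_pos":[2,4.4,0],"rotation":[0,0,0]}]'
python3 -m inch '[{"delta_pos":[2.8,4.4,0],"rotation":[0,0,0]},{"delta_pos":[2.8,4.4,0],"rotation":[0,0,0]},{"delta_pos":[0,0,0],"rotation":[0,0,0]},{"delta_pos":[0,0,0],"rotation":[0,0,0]}]'
python3 d.py 0.6115 -0.267 0.05 -10.5
python3 - <<'E'
from h import *
c=snap('top','t13.png');c2=snap('scene','s13.png');crop(c2,100,120,260,320,3,'s13b.png')
E
```

```text
time_s: 30.45
eef_pos: [0.5753, -0.1712, 0.2287]
eef_rot: [-0.001, 0.996, -0.086, -0.001]
wrist_force: [1.2, -0.1, 0.6]
opening: 0.584
time_s: 30.85
eef_pos: [0.6134, -0.2626, 0.2276]
eef_rot: [-0.001, 0.996, -0.087, -0.001]
wrist_force: [-0.2, 0.3, 0.6]
opening: 0.59
t 30.85 p [ 0.6134 -0.2626  0.2276] yaw -10.0 tilt [-0.003  0.002] F [-0.2  0.3  0.6] op 0.59 q [-0.58  0.39  1.36  0.    1.4   1.16]
delta cm [-0.06  0.5  17.76] rz 0.009
```

View pics/s13b.png

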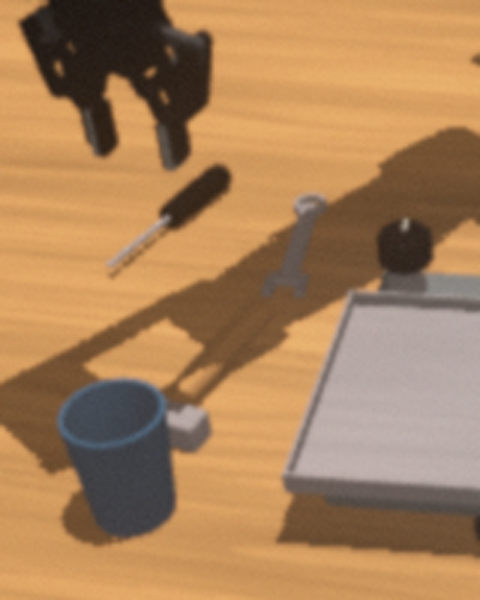

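View pics/t13.png

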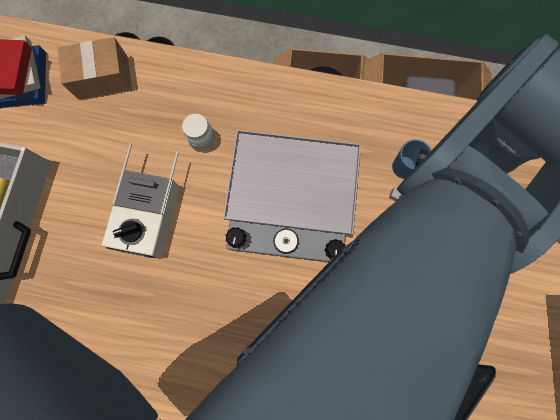

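```bash
python3 -m inch '[{"delta_pos":[-0.1,0.5,4],"rotation":[0,0,0]},{"delta_pos":[0,0,5],"rotation":[0,0,0]},{"delta_pos":[0,0,5],"rotation":[0,0,0]},{"delta_pos":[0,0,3],"rotation":[0,0,0]},{"delta_pos":[0,0,1.5],"rotation":[0,0,0]},{"delta_pos":[0,0,0.5],"rotation":[0,0,0]},{"delta_pos":[0,0,0],"rotation":[0,0,0]}]' 5
python3 d.py 0.6115 -0.267 0.006 -10.5
python3 - <<'E'
from h import *
c2=snap('scene','s14.png');crop(c2,100,160,260,320,4,'s14b.png')
E
```

```text
time_s: 31.65
eef_pos: [0.6128, -0.2669, 0.0407]
eef_rot: [0.0, 0.996, -0.086, 0.001]
wrist_force: [-0.7, 0.9, -0.4]
opening: 0.588
t 31.65 p [ 0.6128 -0.2669  0.0407] yaw -9.8 tilt [ 0.001 -0.001] F [-0.7  0.9 -0.4] op 0.588 q [-0.59  0.59  1.47  0.    1.08  1.15]
delta cm [-0.13  0.03  3.47] rz 0.012
```

View pics/s14b.png

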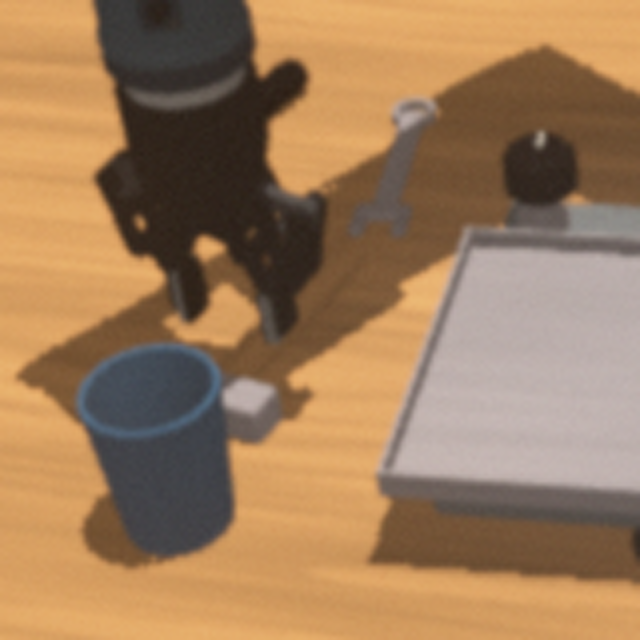

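Fingers straddle the hammer handle, clear of cup. I'll lower slowly.

```bash
python3 -m inch '[{"delta_pos":[0,0,1.5],"rotation":[0,0,0]},{"delta_pos":[0,0,1],"rotation":[0,0,0]},{"delta_pos":[0,0,0.5],"rotation":[0,0,0]},{"delta_pos":[0,0,0],"rotation":[0,0,0]}]' 5
python3 -m inch '[{"delta_pos":[0,0,0.4],"rotation":[0,0,0]},{"delta_pos":[0,0,0.3],"rotation":[0,0,0]},{"delta_pos":[0,0,0],"rotation":[0,0,0]}]'; python3 d.py
```

```text
time_s: 32.1
eef_pos: [0.6111, -0.2668, 0.0082]
eef_rot: [-0.001, 0.996, -0.086, -0.001]
wrist_force: [0.1, -0.4, -0.9]
opening: 0.584
time_s: 32.4
eef_pos: [0.6119, -0.2672, 0.0022]
eef_rot: [-0.0, 0.996, -0.086, -0.0]
wrist_force: [0.3, 0.3, -0.1]
opening: 0.589
t 32.4 p [ 0.6119 -0.2672  0.0022] yaw -9.9 tilt [-0.  0.] F [ 0.3  0.3 -0.1] op 0.589 q [-0.59  0.65  1.48 -0.    1.02  1.15]
```

```bash
python3 -m inch '[{"delta_pos":[0,0,0],"rotation":[0,0,0]},{"delta_pos":[0,0,0],"rotation":[0,0,0]},{"delta_pos":[0,0,0],"rotation":[0,0,0]},{"delta_pos":[0,0,0],"rotation":[0,0,0]},{"delta_pos":[0,0,0],"rotation":[0,0,0]}]' 1.5; python3 d.py
python3 -m inch '[{"delta_pos":[0,0,-1],"rotation":[0,0,0]},{"delta_pos":[0,0,-2],"rotation":[0,0,0]},{"delta_pos":[0,0,-3],"rotation":[0,0,0]},{"delta_pos":[0,0,-4],"rotation":[0,0,0]},{"delta_pos":[0,0,-4],"rotation":[0,0,0]},{"delta_pos":[0,0,-2],"rotation":[0,0,0]},{"delta_pos":[0,0,0],"rotation":[0,0,0]}]'
python3 d.py 0.6518 0.0802 0.16 3.7
python3 - <<'E'
from h import *
c2=snap('scene','s15.png');crop(c2,80,100,280,320,3,'s15b.png')
E
```

```text
time_s: 32.9
eef_pos: [0.6124, -0.2676, 0.0032]
eef_rot: [0.0, 0.996, -0.086, 0.0]
wrist_force: [-0.5, -0.3, 4.1]
opening: 0.266
t 32.9 p [ 0.6124 -0.2676  0.0032] yaw -9.9 tilt [ 0.001 -0.001] F [-0.5 -0.3  4.1] op 0.266 q [-0.59  0.64  1.48 -0.    1.02  1.15]
time_s: 33.6
eef_pos: [0.6139, -0.2682, 0.1668]
eef_rot: [0.002, 0.996, -0.086, 0.003]
wrist_force: [0.5, -0.9, -4.5]
opening: 0.264
t 33.6 p [ 0.6139 -0.2682  0.1668] yaw -9.9 tilt [ 0.006 -0.004] F [ 0.5 -0.9 -4.5] op 0.264 q [-0.59  0.44  1.41  0.    1.28  1.15]
delta cm [ -2.23 -34.97   0.58] rz -0.237
```

View pics/s15b.png

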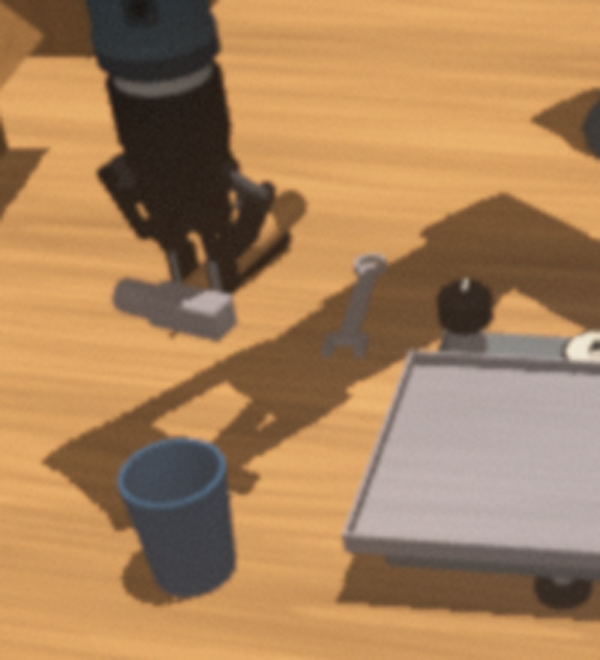

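```bash
python3 -m inch '[{"delta_pos":[-0.28,-2.5,0],"rotation":[0,0,0]},{"delta_pos":[-0.28,-4,0],"rotation":[0,0,0]},{"delta_pos":[-0.28,-4.5,0],"rotation":[0,0,0]},{"delta_pos":[-0.28,-4.5,0],"rotation":[0,0,0]},{"delta_pos":[-0.28,-4.5,0],"rotation":[0,0,0]},{"delta_pos":[-0.28,-4.5,0],"rotation":[0,0,0]},{"delta_pos":[-0.28,-4.5,0],"rotation":[0,0,0]},{"delta_pos":[-0.28,-3.5,0],"rotation":[0,0,0]},{"delta_pos":[0,-2.2,0],"rotation":[0,0,-0.12]},{"delta_pos":[0,0,0],"rotation":[0,0,-0.12]}]'
python3 -m inch '[{"delta_pos":[0,0,0],"rotation":[0,0,0]},{"delta_pos":[0,0,0],"rotation":[0,0,0]}]'
python3 d.py 0.6518 0.0802 0.066 3.7
python3 - <<'E'
from h import *
c2=snap('scene','s16.png');c=snap('top','t16.png')
E
```

```text
time_s: 34.65
eef_pos: [0.6473, 0.0825, 0.1589]
eef_rot: [-0.001, 0.999, 0.038, -0.003]
wrist_force: [-0.1, -0.2, -3.0]
opening: 0.265
time_s: 34.85
eef_pos: [0.6481, 0.0783, 0.1602]
eef_rot: [-0.0, 0.999, 0.032, -0.002]
wrist_force: [0.4, -0.6, -3.9]
opening: 0.267
t 34.85 p [0.6481 0.0783 0.1602] yaw 3.7 tilt [-0.004  0.   ] F [ 0.4 -0.6 -3.9] op 0.267 q [-0.06  0.42  1.46 -0.    1.27  1.45]
delta cm [ 0.42 -0.16  9.41] rz -0.0
```

View pics/s16.png

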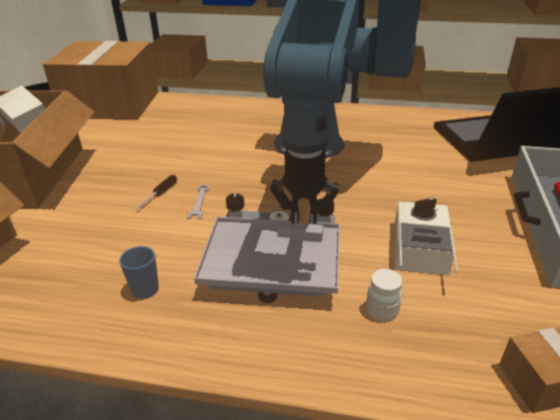

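View pics/t16.png

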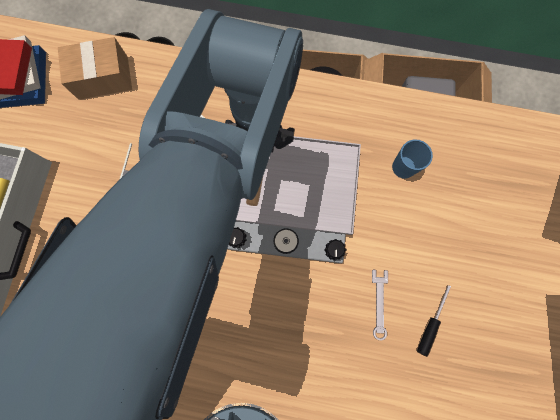

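```bash
python3 - <<'E'
from h import *
c2=load('s16.png');crop(c2,190,160,360,310,4,'s16b.png')
E
python3 -m inch '[{"delta_pos":[0.4,-0.2,2],"rotation":[0,0,0]},{"delta_pos":[0,0,3],"rotation":[0,0,0]},{"delta_pos":[0,0,2],"rotation":[0,0,0]},{"delta_pos":[0,0,1],"rotation":[0,0,0]},{"delta_pos":[0,0,0],"rotation":[0,0,0]}]'
python3 d.py 0.6518 0.0802 0.058 3.7
```

```text
time_s: 35.45
eef_pos: [0.652, 0.0802, 0.0806]
eef_rot: [-0.0, 0.999, 0.033, -0.002]
wrist_force: [-0.4, 0.5, -3.4]
opening: 0.267
t 35.45 p [0.652  0.0802 0.0806] yaw 3.8 tilt [-0.004  0.   ] F [-0.4  0.5 -3.4] op 0.267 q [-0.06  0.52  1.49  0.    1.14  1.45]
delta cm [-0.01 -0.    2.26] rz 0.001
```

View pics/s16b.png

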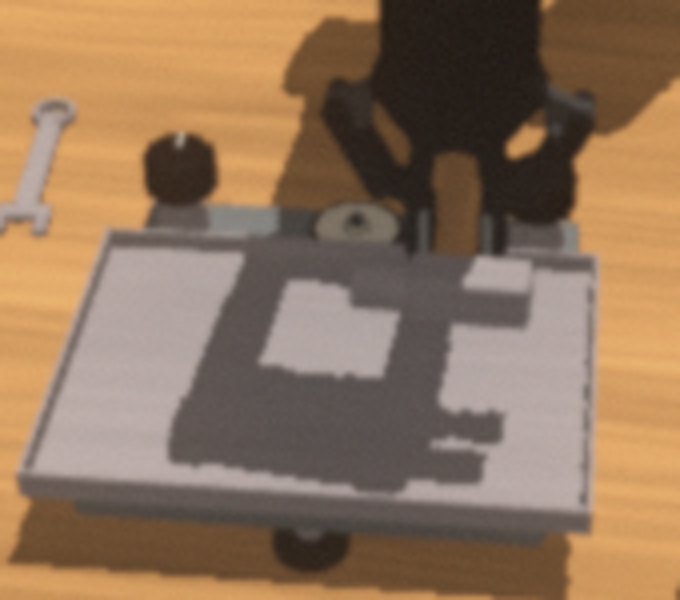

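```bash
python3 -m inch '[{"delta_pos":[0,0,1],"rotation":[0,0,0]},{"delta_pos":[0,0,0.6],"rotation":[0,0,0]},{"delta_pos":[0,0,0.3],"rotation":[0,0,0]},{"delta_pos":[0,0,0.2],"rotation":[0,0,0]},{"delta_pos":[0,0,0],"rotation":[0,0,0]}]'
python3 -m inch '[{"delta_pos":[0,0,0.2],"rotation":[0,0,0]},{"delta_pos":[0,0,0],"rotation":[0,0,0]}]'
python3 d.py 0.6518 0.0802 0.058 3.7
```

```text
time_s: 35.95
eef_pos: [0.6534, 0.0807, 0.0616]
eef_rot: [0.0, 0.999, 0.034, -0.0]
wrist_force: [-0.4, -0.7, -4.8]
opening: 0.264
time_s: 36.15
eef_pos: [0.6534, 0.0807, 0.0596]
eef_rot: [0.0, 0.999, 0.034, 0.0]
wrist_force: [0.1, 0.9, -3.3]
opening: 0.267
t 36.15 p [0.6534 0.0807 0.0596] yaw 3.9 tilt [ 0. -0.] F [ 0.1  0.9 -3.3] op 0.267 q [-0.06  0.55  1.49 -0.    1.1   1.45]
delta cm [-0.16  0.04  0.16] rz 0.003
```

```bash
python3 -m inch '[{"delta_pos":[0,0,0.2],"rotation":[0,0,0]},{"delta_pos":[0,0,0.1],"rotation":[0,0,0]},{"delta_pos":[0,0,0],"rotation":[0,0,0]}]'
python3 d.py 
python3 -m inch '[{"delta_pos":[0,0,0],"rotation":[0,0,0]},{"delta_pos":[0,0,0],"rotation":[0,0,0]},{"delta_pos":[0,0,0],"rotation":[0,0,0]},{"delta_pos":[0,0,-1],"rotation":[0,0,0]},{"delta_pos":[0,0,-3],"rotation":[0,0,0]},{"delta_pos":[0,0,-4],"rotation":[0,0,0]},{"delta_pos":[0,0,-4],"rotation":[0,0,0]},{"delta_pos":[0,0,-2],"rotation":[0,0,0]},{"delta_pos":[0,0,0],"rotation":[0,0,0]}]' 5
python3 d.py 0.377 -0.378 0.2 -14.7
python3 - <<'E'
from h import *
c2=snap('scene','s17.png');c=snap('top','t17.png')
E
```

```text
time_s: 36.45
eef_pos: [0.6536, 0.0807, 0.0571]
eef_rot: [0.0, 0.999, 0.034, 0.0]
wrist_force: [-1.6, -0.1, 1.1]
opening: 0.264
t 36.45 p [0.6536 0.0807 0.0571] yaw 3.9 tilt [ 0. -0.] F [-1.6 -0.1  1.1] op 0.264 q [-0.06  0.55  1.49 -0.    1.1   1.45]
time_s: 37.35
eef_pos: [0.6561, 0.0806, 0.2024]
eef_rot: [0.0, 0.999, 0.034, 0.005]
wrist_force: [0.1, -0.7, -0.4]
opening: 0.586
t 37.35 p [0.6561 0.0806 0.2024] yaw 3.9 tilt [ 0.009 -0.001] F [ 0.1 -0.7 -0.4] op 0.586 q [-0.06  0.39  1.41  0.    1.34  1.45]
delta cm [-3.096e+01  4.387e+01  1.000e-02] rz 0.324
```

View pics/s17.png

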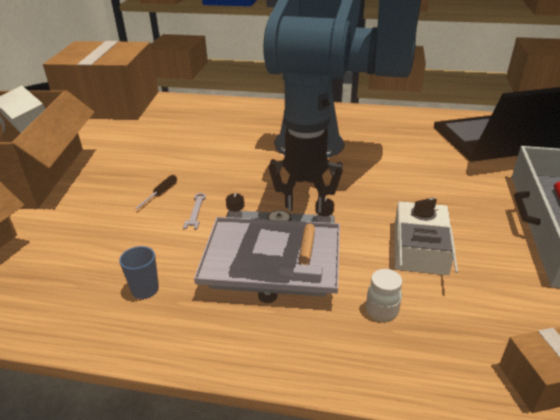

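View pics/t17.png

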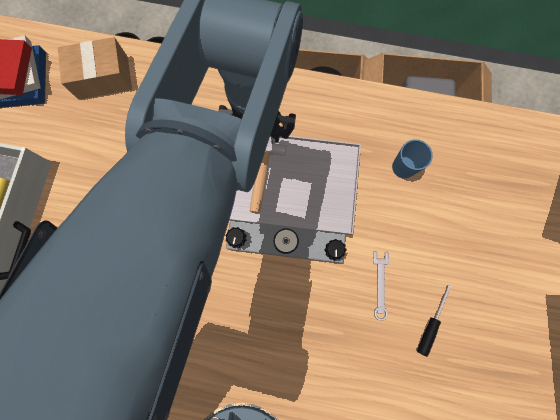

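The hammer lies on the pan. The wrench has been knocked: in the top view it now runs from (381,318) to (381,252). I'll remeasure it and the screwdriver.

Run:
```python
from h import *
c=load('t17.png');crop(c,365,240,465,360,5,'t17b.png');c=load('s17.png');crop(c,130,165,220,240,7,'s17b.png')
```

```text
(no output)
```

View pics/t17b.png

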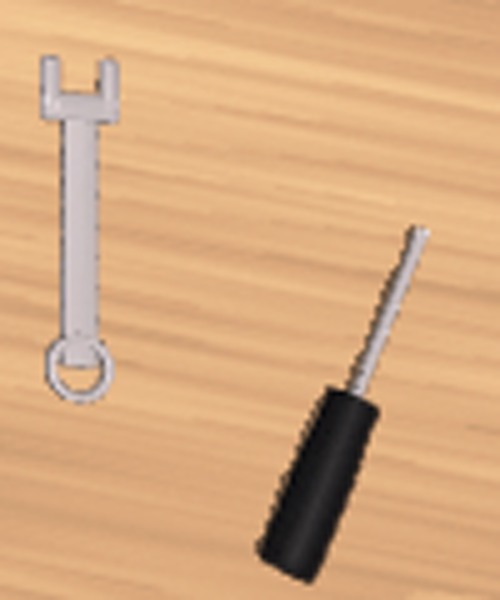

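View pics/s17b.png

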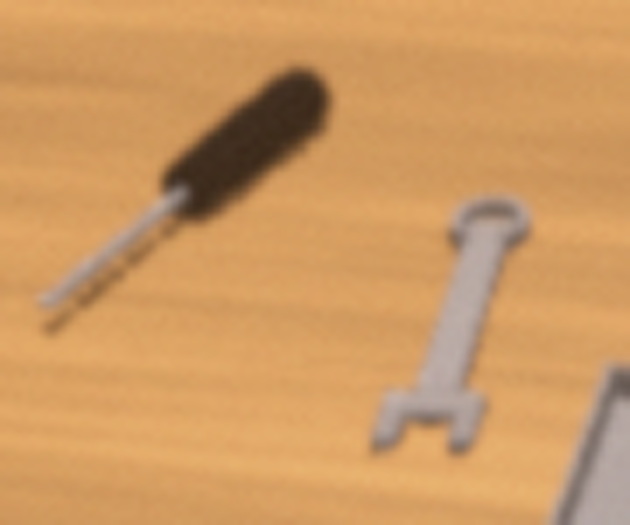

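Run:
```python
from h import *
t=load('t17.png'); f=lambda U,V:(t,365+U/5,240+V/5)
s=load('s17.png'); g=lambda U,V:(s,130+U/7,165+V/7)
for n,a,b,z in [('wr ring',f(79,369),g(491,224),.004),('wr open mid base',f(80,108),g(433,404),.004),('wr shank mid',f(80,235),g(462,312),.007),('sd butt',f(285,567),g(306,95),.013),('sd neck',f(355,397),g(178,190),.013),('sd tip',f(421,230),g(44,302),.013)]:
    p,e=tri(a,b); print(n,'tri',p.round(4),'err',round(e[0],4),'top',atz(*a,z).round(4),'sc',atz(*b,z).round(4))
```

```text
wr ring tri [ 0.3611 -0.2562 -0.0011] err 0.0017 top [ 0.3616 -0.2566  0.004 ] sc [ 0.3684 -0.2514  0.004 ]
wr open mid base tri [ 0.4807 -0.2391  0.0005] err 0.0017 top [ 0.4807 -0.2399  0.004 ] sc [ 0.4851 -0.2353  0.004 ]
wr shank mid tri [ 4.218e-01 -2.478e-01 -3.000e-04] err 0.0017 top [ 0.4218 -0.2476  0.007 ] sc [ 0.4316 -0.2418  0.007 ]
sd butt tri [ 0.2933 -0.3582  0.0072] err 0.0016 top [ 0.2942 -0.3577  0.013 ] sc [ 0.3025 -0.3522  0.013 ]
sd neck tri [ 0.3735 -0.3808  0.0096] err 0.0008 top [ 0.3737 -0.3802  0.013 ] sc [ 0.3785 -0.3773  0.013 ]
sd tip tri [ 0.4544 -0.4024  0.0091] err 0.0011 top [ 0.4544 -0.4019  0.013 ] sc [ 0.4597 -0.398   0.013 ]
```

```bash
python3 -m inch '[{"delta_pos":[0,0,0],"rotation":[0,0,-0.07]},{"delta_pos":[-2.5,3,0],"rotation":[0,0,0]},{"delta_pos":[-3,3.1,0],"rotation":[0,0,0]},{"delta_pos":[-3,3.1,0],"rotation":[0,0,0]},{"delta_pos":[-3,3.1,0],"rotation":[0,0,0]},{"delta_pos":[-3,3.1,0],"rotation":[0,0,0]},{"delta_pos":[-3,3.1,0],"rotation":[0,0,0]},{"delta_pos":[-3,3.1,0],"rotation":[0,0,0]},{"delta_pos":[-3,3.1,0],"rotation":[0,0,0]},{"delta_pos":[-2.5,3,0],"rotation":[0,0,0]}]' 4.5
python3 -m inch '[{"delta_pos":[0,0,0],"rotation":[0,0,0]}]'
python3 d.py 0.424 -0.246 0.04 8
```

```text
time_s: 38.45
eef_pos: [0.4314, -0.2296, 0.1946]
eef_rot: [-0.001, 0.998, 0.069, -0.001]
wrist_force: [1.3, -0.7, -0.5]
opening: 0.527
time_s: 38.55
eef_pos: [0.4309, -0.232, 0.1948]
eef_rot: [-0.001, 0.998, 0.066, -0.001]
wrist_force: [0.3, 0.4, -0.1]
opening: 0.525
t 38.55 p [ 0.4309 -0.232   0.1948] yaw 7.6 tilt [-0.003  0.001] F [ 0.3  0.4 -0.1] op 0.525 q [-0.74  0.03  1.85 -0.    1.27  0.7 ]
delta cm [-0.83  1.32 15.49] rz -0.007
```

```bash
python3 -m inch '[{"delta_pos":[-0.8,1.3,3],"rotation":[0,0,0]},{"delta_pos":[0,0,5],"rotation":[0,0,0]},{"delta_pos":[0,0,4],"rotation":[0,0,0]},{"delta_pos":[0,0,2],"rotation":[0,0,0]},{"delta_pos":[0,0,0.6],"rotation":[0,0,0]},{"delta_pos":[0,0,0],"rotation":[0,0,0]}]'
python3 d.py 0.424 -0.246 0.003 8
python3 - <<'E'
from h import *
c2=snap('scene','s18.png');crop(c2,130,130,250,240,5.4,'s18b.png')
c2=snap('top','t18.png');crop(c2,330,220,450,340,5,'t18b.png')
E
```

```text
time_s: 39.15
eef_pos: [0.427, -0.2419, 0.0492]
eef_rot: [-0.001, 0.998, 0.069, -0.001]
wrist_force: [0.8, 0.3, 0.2]
opening: 0.527
t 39.15 p [ 0.427  -0.2419  0.0492] yaw 7.9 tilt [-0.002  0.003] F [0.8 0.3 0.2] op 0.527 q [-0.76  0.25  1.94  0.    0.95  0.67]
delta cm [-0.35  0.37  4.62] rz -0.001
```

View pics/s18b.png

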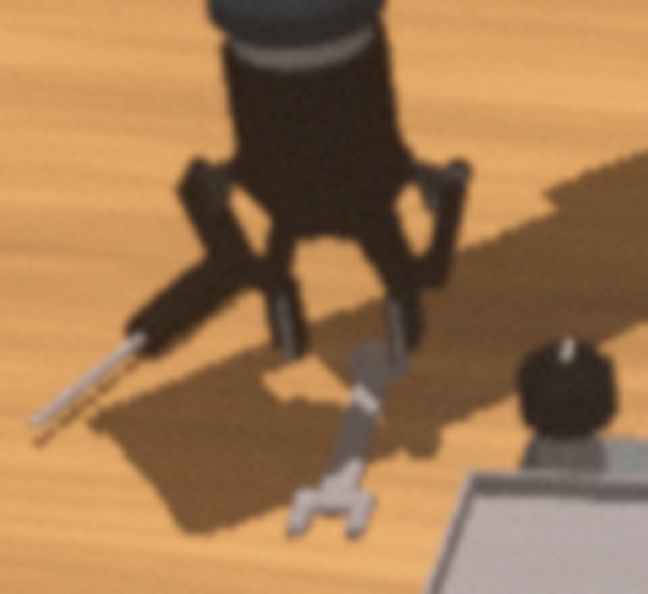

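View pics/t18b.png

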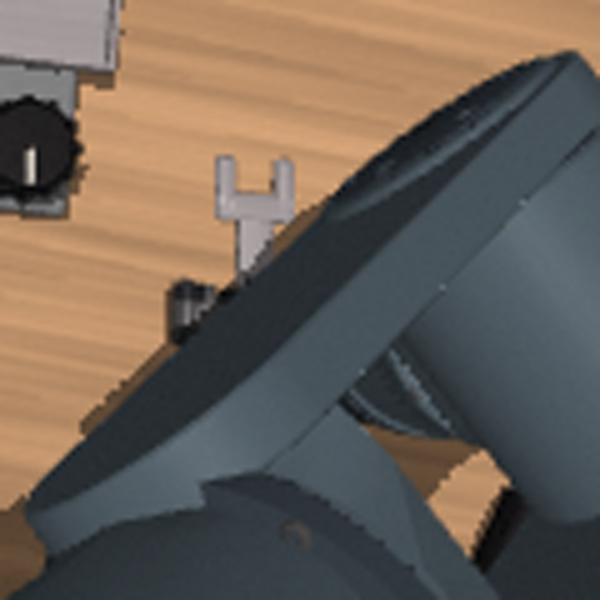

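```bash
python3 -m inch '[{"delta_pos":[-0.3,0.3,2],"rotation":[0,0,0]},{"delta_pos":[0,0,1.5],"rotation":[0,0,0]},{"delta_pos":[0,0,0.7],"rotation":[0,0,0]},{"delta_pos":[0,0,0.2],"rotation":[0,0,0]},{"delta_pos":[0,0,0],"rotation":[0,0,0]},{"delta_pos":[0,0,0],"rotation":[0,0,0]}]' 3.5
python3 d.py 0.424 -0.246 0.003 8
python3 - <<'E'
from h import *
c2=snap('scene','s19.png');crop(c2,130,130,250,240,5.4,'s19b.png')
E
```

```text
time_s: 39.85
eef_pos: [0.4258, -0.2472, 0.0075]
eef_rot: [0.001, 0.998, 0.069, 0.001]
wrist_force: [-0.4, -0.0, -0.3]
opening: 0.41
t 39.85 p [ 0.4258 -0.2472  0.0075] yaw 7.9 tilt [ 0.001 -0.001] F [-0.4 -0.  -0.3] op 0.41 q [-0.77  0.33  1.95  0.    0.86  0.67]
delta cm [-0.16 -0.15  0.45] rz -0.002
```

View pics/s19b.png

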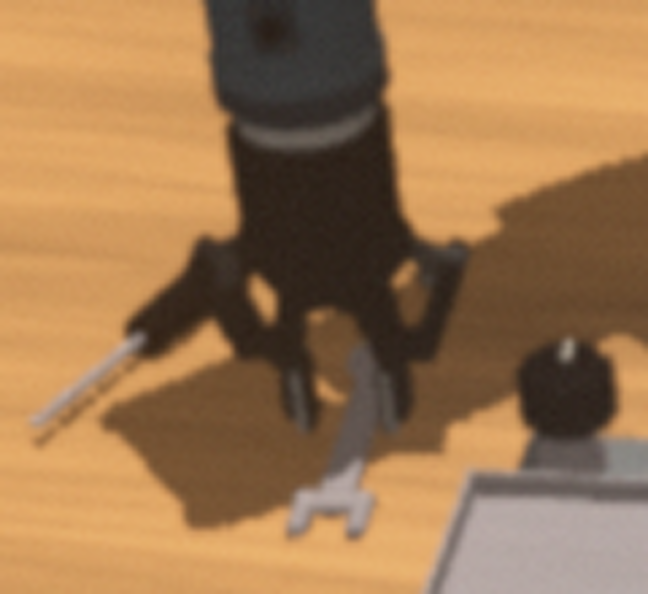

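```bash
python3 -m inch '[{"delta_pos":[0,-0.2,0.3],"rotation":[0,0,0]},{"delta_pos":[0,0,0.15],"rotation":[0,0,0]},{"delta_pos":[0,0,0],"rotation":[0,0,0]}]'; python3 d.py
python3 -m inch '[{"delta_pos":[0,0,0],"rotation":[0,0,0]},{"delta_pos":[0,0,0],"rotation":[0,0,0]},{"delta_pos":[0,0,0],"rotation":[0,0,0]},{"delta_pos":[0,0,0],"rotation":[0,0,0]},{"delta_pos":[0,0,0],"rotation":[0,0,0]}]' 0.8; python3 d.py
python3 -m inch '[{"delta_pos":[0,0,-1],"rotation":[0,0,0]},{"delta_pos":[0,0,-2],"rotation":[0,0,0]},{"delta_pos":[0,0,-3],"rotation":[0,0,0]},{"delta_pos":[0,0,-4],"rotation":[0,0,0]},{"delta_pos":[0,0,-4],"rotation":[0,0,0]},{"delta_pos":[0,0,-2],"rotation":[0,0,0]},{"delta_pos":[0,0,0],"rotation":[0,0,0]}]'
python3 d.py 0.6217 -0.0867 0.16 3.7
python3 - <<'E'
from h import *
c2=snap('scene','s20.png');crop(c2,130,100,250,240,4.2,'s20b.png')
E
```

```text
time_s: 40.2
eef_pos: [0.4247, -0.2445, 0.0019]
eef_rot: [-0.0, 0.998, 0.069, -0.0]
wrist_force: [0.1, -0.0, 0.4]
opening: 0.413
t 40.2 p [ 0.4247 -0.2445  0.0019] yaw 7.9 tilt [-0.  0.] F [ 0.1 -0.   0.4] op 0.413 q [-0.77  0.34  1.95 -0.    0.85  0.67]
time_s: 40.7
eef_pos: [0.4249, -0.2448, 0.0023]
eef_rot: [0.0, 0.998, 0.069, 0.0]
wrist_force: [-1.3, 0.8, 5.4]
opening: 0.169
t 40.7 p [ 0.4249 -0.2448  0.0023] yaw 7.9 tilt [ 0. -0.] F [-1.3  0.8  5.4] op 0.169 q [-0.77  0.34  1.95 -0.    0.85  0.67]
time_s: 41.4
eef_pos: [0.4267, -0.2464, 0.1659]
eef_rot: [0.003, 0.998, 0.069, 0.003]
wrist_force: [0.9, 0.1, -1.9]
opening: 0.168
t 41.4 p [ 0.4267 -0.2464  0.1659] yaw 7.9 tilt [ 0.005 -0.005] F [ 0.9  0.1 -1.9] op 0.168 q [-0.77  0.06  1.88  0.    1.19  0.67]
delta cm [ 21.51 -13.14   0.62] rz 0.073
```

View pics/s20b.png

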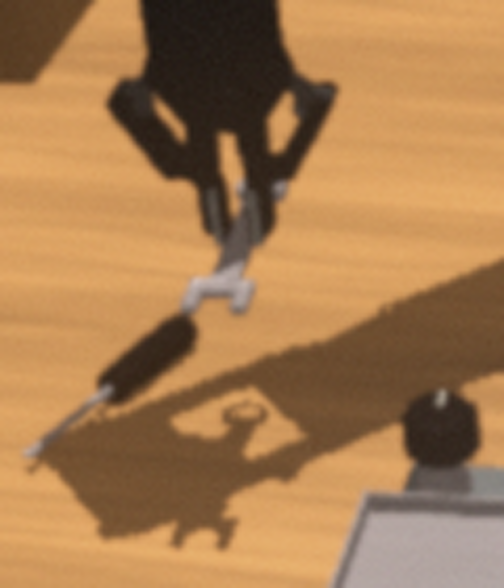

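```bash
python3 -m inch '[{"delta_pos":[2,-1.2,0],"rotation":[0,0,0]},{"delta_pos":[3.3,-1.9,0],"rotation":[0,0,0]},{"delta_pos":[3.3,-1.9,0],"rotation":[0,0,0]},{"delta_pos":[3.3,-1.9,0],"rotation":[0,0,0]},{"delta_pos":[3.3,-1.9,0],"rotation":[0,0,0]},{"delta_pos":[3.3,-1.9,0],"rotation":[0,0,0]},{"delta_pos":[2.5,-1.5,0],"rotation":[0,0,0]},{"delta_pos":[1.2,-0.8,0],"rotation":[0,0,0.073]},{"delta_pos":[0,0,0],"rotation":[0,0,0]},{"delta_pos":[0,0,0],"rotation":[0,0,0]}]'
python3 d.py 0.6285 -0.0866 0.058 3.7
python3 - <<'E'
from h import *
c2=snap('scene','s21.png');crop(c2,170,130,370,310,3.3,'s21b.png')
E
```

```text
time_s: 42.45
eef_pos: [0.6255, -0.0852, 0.1598]
eef_rot: [-0.0, 0.999, 0.033, -0.002]
wrist_force: [-1.3, -0.4, -1.6]
opening: 0.168
t 42.45 p [ 0.6255 -0.0852  0.1598] yaw 3.8 tilt [-0.004  0.001] F [-1.3 -0.4 -1.6] op 0.168 q [-0.32  0.37  1.52 -0.    1.26  1.18]
delta cm [ 0.33  0.17 10.17] rz 0.002
```

View pics/s21b.png

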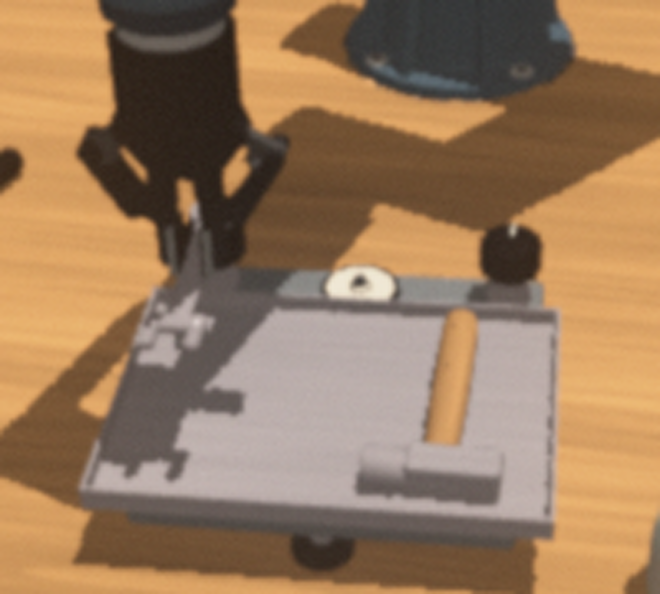

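```bash
python3 -m inch '[{"delta_pos":[0.3,0.1,2],"rotation":[0,0,0]},{"delta_pos":[0,0,3],"rotation":[0,0,0]},{"delta_pos":[0,0,2.5],"rotation":[0,0,0]},{"delta_pos":[0,0,1],"rotation":[0,0,0]},{"delta_pos":[0,0,0.5],"rotation":[0,0,0]},{"delta_pos":[0,0,0],"rotation":[0,0,0]}]'
python3 -m inch '[{"delta_pos":[0,0,0.4],"rotation":[0,0,0]},{"delta_pos":[0,0,0.3],"rotation":[0,0,0]},{"delta_pos":[0,0,0],"rotation":[0,0,0]}]'
python3 -m inch '[{"delta_pos":[0,0,0.2],"rotation":[0,0,0]},{"delta_pos":[0,0,0],"rotation":[0,0,0]}]'; python3 d.py
```

```text
time_s: 43.1
eef_pos: [0.6298, -0.0868, 0.0721]
eef_rot: [-0.0, 0.999, 0.032, -0.0]
wrist_force: [0.2, 0.2, -1.8]
opening: 0.169
time_s: 43.4
eef_pos: [0.6301, -0.0863, 0.0653]
eef_rot: [0.0, 0.999, 0.032, 0.0]
wrist_force: [-0.0, -0.0, -1.3]
opening: 0.17
time_s: 43.6
eef_pos: [0.63, -0.0862, 0.0631]
eef_rot: [0.0, 0.999, 0.032, 0.0]
wrist_force: [0.2, 0.3, -1.1]
opening: 0.172
t 43.6 p [ 0.63   -0.0862  0.0631] yaw 3.7 tilt [ 0. -0.] F [ 0.2  0.3 -1.1] op 0.172 q [-0.32  0.5   1.56  0.    1.08  1.18]
```

```bash
python3 -m inch '[{"delta_pos":[0,0,0.3],"rotation":[0,0,0]},{"delta_pos":[0,0,0.2],"rotation":[0,0,0]},{"delta_pos":[0,0,0],"rotation":[0,0,0]}]'
python3 d.py
python3 -m inch '[{"delta_pos":[0,0,0],"rotation":[0,0,0]},{"delta_pos":[0,0,0],"rotation":[0,0,0]},{"delta_pos":[0,0,0],"rotation":[0,0,0]},{"delta_pos":[0,0,-1],"rotation":[0,0,0]},{"delta_pos":[0,0,-3],"rotation":[0,0,0]},{"delta_pos":[0,0,-4],"rotation":[0,0,0]},{"delta_pos":[0,0,-4],"rotation":[0,0,0]},{"delta_pos":[0,0,-2],"rotation":[0,0,0]},{"delta_pos":[0,0,0],"rotation":[0,0,0]}]' 4
python3 d.py 0.346 -0.369 0.2 -15
python3 - <<'E'
from h import *
c2=snap('scene','s22.png');c=snap('top','t22.png')
E
```

```text
time_s: 43.9
eef_pos: [0.6297, -0.0862, 0.0576]
eef_rot: [-0.0, 0.999, 0.032, -0.0]
wrist_force: [-0.2, 0.1, -0.8]
opening: 0.166
t 43.9 p [ 0.6297 -0.0862  0.0576] yaw 3.7 tilt [-0.001  0.   ] F [-0.2  0.1 -0.8] op 0.166 q [-0.32  0.51  1.56 -0.    1.08  1.18]
time_s: 44.8
eef_pos: [0.6326, -0.0871, 0.2038]
eef_rot: [0.002, 0.999, 0.032, 0.004]
wrist_force: [1.7, -0.1, -0.2]
opening: 0.469
t 44.8 p [ 0.6326 -0.0871  0.2038] yaw 3.7 tilt [ 0.009 -0.003] F [ 1.7 -0.1 -0.2] op 0.469 q [-0.32  0.34  1.47 -0.    1.32  1.18]
delta cm [-30.43  26.28   0.21] rz 0.327
```

View pics/s22.png

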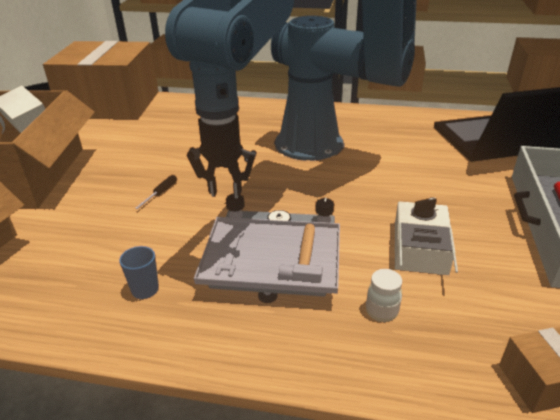

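View pics/t22.png

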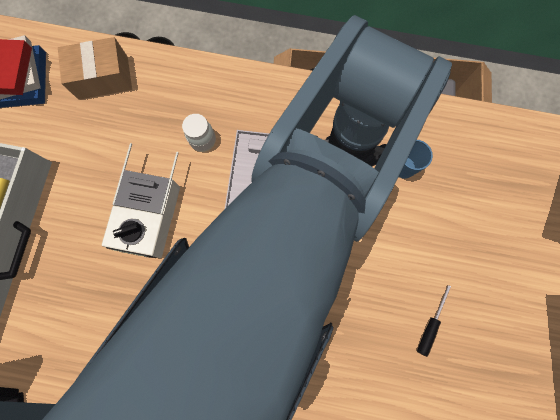

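```bash
python3 -m inch '[{"delta_pos":[-2.5,2.1,0],"rotation":[0,0,0]},{"delta_pos":[-3.5,3,0],"rotation":[0,0,0]},{"delta_pos":[-3.5,3,0],"rotation":[0,0,0]},{"delta_pos":[-3.5,3,0],"rotation":[0,0,0]},{"delta_pos":[-3.5,3,0],"rotation":[0,0,0]},{"delta_pos":[-3.5,3,0],"rotation":[0,0,0]},{"delta_pos":[-3.5,3,0],"rotation":[0,0,0]},{"delta_pos":[-3.5,3,0],"rotation":[0,0,0]},{"delta_pos":[-3.4,3,0],"rotation":[0,0,0]}]' 5
python3 -m inch '[{"delta_pos":[0,0,0],"rotation":[0,0,0.11]},{"delta_pos":[0,0,0],"rotation":[0,0,0.11]},{"delta_pos":[0,0,0],"rotation":[0,0,0.11]},{"delta_pos":[0,0,0],"rotation":[0,0,0]}]'
python3 d.py 0.346 -0.369 0.04 -15
```

```text
time_s: 45.8
eef_pos: [0.3413, -0.3663, 0.1962]
eef_rot: [-0.002, 0.999, 0.032, -0.001]
wrist_force: [-0.1, -1.6, -0.3]
opening: 0.587
time_s: 46.2
eef_pos: [0.3426, -0.3655, 0.1962]
eef_rot: [-0.001, 0.991, -0.133, -0.001]
wrist_force: [0.5, 0.5, 0.8]
opening: 0.584
t 46.2 p [ 0.3426 -0.3655  0.1962] yaw -15.3 tilt [-0.002  0.003] F [0.5 0.5 0.8] op 0.584 q [-1.06  0.05  1.82 -0.    1.27  0.78]
delta cm [ 0.46  0.29 15.62] rz -0.005
```

```bash
python3 -m inch '[{"delta_pos":[0.4,0.3,3],"rotation":[0,0,0]},{"delta_pos":[0,0,5],"rotation":[0,0,0]},{"delta_pos":[0,0,4],"rotation":[0,0,0]},{"delta_pos":[0,0,2],"rotation":[0,0,0]},{"delta_pos":[0,0,1],"rotation":[0,0,0]},{"delta_pos":[0,0,0],"rotation":[0,0,0]}]'
python3 d.py 0.346 -0.369 0.003 -15
python3 - <<'E'
from h import *
c2=snap('scene','s23.png');crop(c2,90,90,230,230,4,'s23b.png')
E
```

```text
time_s: 46.8
eef_pos: [0.3459, -0.3689, 0.0463]
eef_rot: [-0.002, 0.991, -0.131, -0.001]
wrist_force: [-0.2, -0.3, 1.3]
opening: 0.585
t 46.8 p [ 0.3459 -0.3689  0.0463] yaw -15.1 tilt [-0.002  0.003] F [-0.2 -0.3  1.3] op 0.585 q [-1.05  0.29  1.9  -0.    0.95  0.78]
delta cm [0.03 0.02 4.33] rz -0.002
```

View pics/s23b.png

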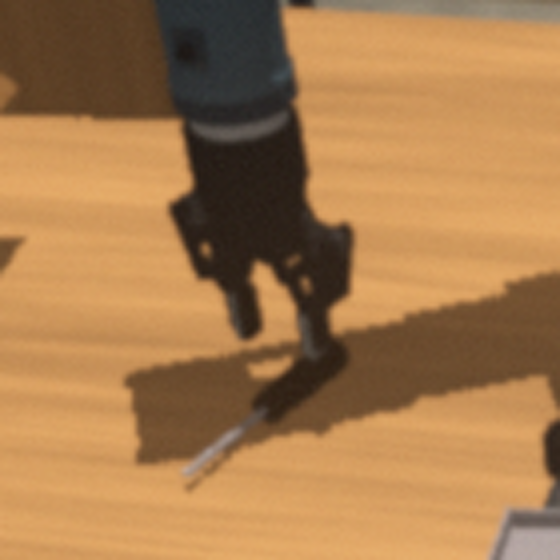

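```bash
python3 -m inch '[{"delta_pos":[0,0,1.8],"rotation":[0,0,0]},{"delta_pos":[0,0,1.4],"rotation":[0,0,0]},{"delta_pos":[0,0,0.7],"rotation":[0,0,0]},{"delta_pos":[0,0,0.3],"rotation":[0,0,0]},{"delta_pos":[0,0,0],"rotation":[0,0,0]},{"delta_pos":[0,0,0],"rotation":[0,0,0]}]'
python3 d.py 0.346 -0.369 0.003 -15
python3 - <<'E'
from h import *
c2=snap('scene','s24.png');crop(c2,90,90,230,230,4,'s24b.png')
E
```

```text
time_s: 47.45
eef_pos: [0.3468, -0.3707, 0.0066]
eef_rot: [0.0, 0.991, -0.132, 0.0]
wrist_force: [0.4, -0.2, 0.3]
opening: 0.585
t 47.45 p [ 0.3468 -0.3707  0.0066] yaw -15.2 tilt [ 0.    -0.001] F [ 0.4 -0.2  0.3] op 0.585 q [-1.05  0.36  1.91  0.    0.87  0.78]
delta cm [-0.13 -0.15  0.36] rz -0.003
```

View pics/s24b.png

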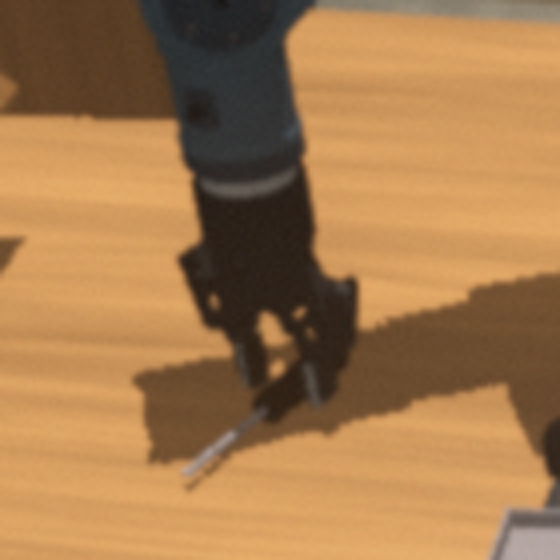

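Fingers straddle the handle. Lower 3 mm more, close, lift.

```bash
python3 -m inch '[{"delta_pos":[0,0,0.3],"rotation":[0,0,0]},{"delta_pos":[0,0,0],"rotation":[0,0,0]},{"delta_pos":[0,0,0],"rotation":[0,0,0]},{"delta_pos":[0,0,0],"rotation":[0,0,0]},{"delta_pos":[0,0,0],"rotation":[0,0,0]},{"delta_pos":[0,0,0],"rotation":[0,0,0]}]' 1.5; python3 d.py
python3 -m inch '[{"delta_pos":[0,0,-1],"rotation":[0,0,0]},{"delta_pos":[0,0,-2],"rotation":[0,0,0]},{"delta_pos":[0,0,-3],"rotation":[0,0,0]},{"delta_pos":[0,0,-4],"rotation":[0,0,0]},{"delta_pos":[0,0,-4],"rotation":[0,0,0]},{"delta_pos":[0,0,-2],"rotation":[0,0,0]},{"delta_pos":[0,0,0],"rotation":[0,0,0]}]'
python3 d.py 0.588 -0.019 0.16 3.7
python3 - <<'E'
from h import *
c2=snap('scene','s25.png');crop(c2,90,40,230,220,3.3,'s25b.png')
c2=snap('top','t25.png');crop(c2,215,120,375,270,4,'t25b.png')
E
```

```text
time_s: 48.1
eef_pos: [0.3467, -0.3704, 0.0033]
eef_rot: [0.0, 0.991, -0.132, 0.0]
wrist_force: [-0.6, 0.9, 2.6]
opening: 0.264
t 48.1 p [ 0.3467 -0.3704  0.0033] yaw -15.2 tilt [ 0. -0.] F [-0.6  0.9  2.6] op 0.264 q [-1.05  0.37  1.91  0.    0.86  0.78]
time_s: 48.8
eef_pos: [0.3478, -0.3724, 0.1671]
eef_rot: [0.003, 0.991, -0.132, 0.002]
wrist_force: [0.9, -0.4, -0.8]
opening: 0.268
t 48.8 p [ 0.3478 -0.3724  0.1671] yaw -15.2 tilt [ 0.004 -0.006] F [ 0.9 -0.4 -0.8] op 0.268 q [-1.05  0.1   1.84  0.    1.2   0.78]
delta cm [ 13.91 -40.4    0.57] rz -0.33
```

View pics/s25b.png

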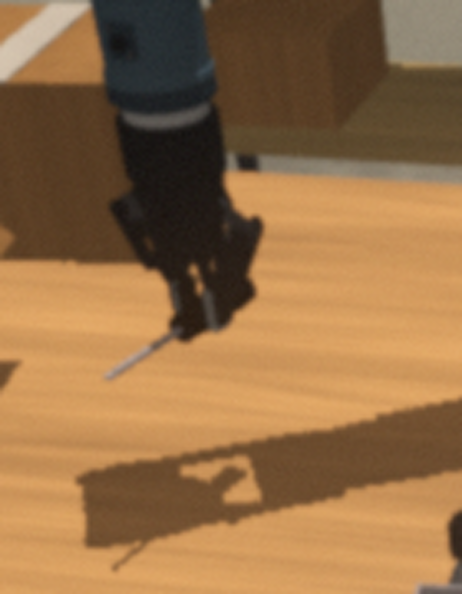

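View pics/t25b.png

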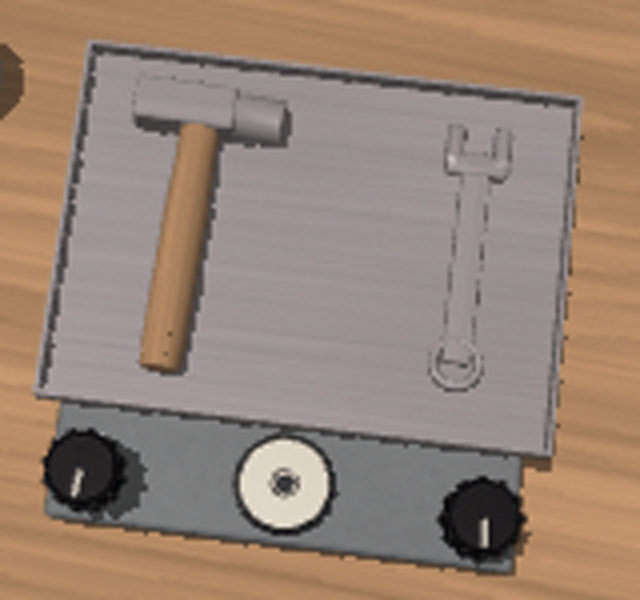

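```bash
python3 -m inch '[{"delta_pos":[1,-2.5,0],"rotation":[0,0,0]},{"delta_pos":[1.5,-4.3,0],"rotation":[0,0,0]},{"delta_pos":[1.5,-4.3,0],"rotation":[0,0,0]},{"delta_pos":[1.5,-4.3,0],"rotation":[0,0,0]},{"delta_pos":[1.5,-4.3,0],"rotation":[0,0,0]},{"delta_pos":[1.5,-4.3,0],"rotation":[0,0,0]},{"delta_pos":[1.5,-4.3,0],"rotation":[0,0,0]},{"delta_pos":[1.5,-4.3,0],"rotation":[0,0,0]},{"delta_pos":[1.5,-4.3,0],"rotation":[0,0,0]},{"delta_pos":[1,-2.5,0],"rotation":[0,0,0]}]'
python3 -m inch '[{"delta_pos":[0,0,0],"rotation":[0,0,-0.11]},{"delta_pos":[0,0,0],"rotation":[0,0,-0.11]},{"delta_pos":[0,0,0],"rotation":[0,0,-0.11]},{"delta_pos":[0,0,0],"rotation":[0,0,0]},{"delta_pos":[0,0,0],"rotation":[0,0,0]}]'
python3 d.py 0.590 -0.021 0.07 3.7
python3 - <<'E'
from h import *
c2=snap('scene','s26.png');crop(c2,170,130,370,310,3.3,'s26b.png')
E
```

```text
time_s: 49.9
eef_pos: [0.5847, -0.0235, 0.1604]
eef_rot: [-0.001, 0.991, -0.131, -0.002]
wrist_force: [0.0, -0.2, -1.2]
opening: 0.269
time_s: 50.4
eef_pos: [0.584, -0.0267, 0.1613]
eef_rot: [-0.0, 1.0, 0.031, -0.001]
wrist_force: [0.3, -0.6, -1.1]
opening: 0.269
t 50.4 p [ 0.584  -0.0267  0.1613] yaw 3.5 tilt [-0.003  0.001] F [ 0.3 -0.6 -1.1] op 0.269 q [-0.25  0.27  1.64 -0.    1.23  1.26]
delta cm [ 0.66 -0.52  9.13] rz -0.003
```

View pics/s26b.png

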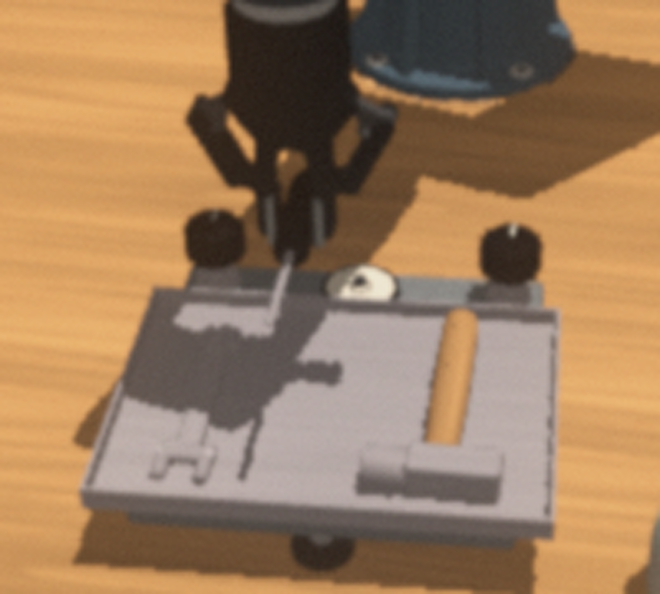

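```bash
python3 -m inch '[{"delta_pos":[0.7,-0.5,2],"rotation":[0,0,0]},{"delta_pos":[0,0,3],"rotation":[0,0,0]},{"delta_pos":[0,0,2],"rotation":[0,0,0]},{"delta_pos":[0,0,1],"rotation":[0,0,0]},{"delta_pos":[0,0,0.5],"rotation":[0,0,0]},{"delta_pos":[0,0,0],"rotation":[0,0,0]}]'
python3 -m inch '[{"delta_pos":[0,0,0.5],"rotation":[0,0,0]},{"delta_pos":[0,0,0.4],"rotation":[0,0,0]},{"delta_pos":[0,0,0.2],"rotation":[0,0,0]},{"delta_pos":[0,0,0],"rotation":[0,0,0]}]'
python3 d.py 0.590 -0.021 0.0575 3.7
```

```text
time_s: 51.05
eef_pos: [0.5916, -0.0215, 0.0779]
eef_rot: [-0.0, 0.999, 0.032, -0.0]
wrist_force: [0.0, -0.3, -0.3]
opening: 0.267
time_s: 51.45
eef_pos: [0.5916, -0.0213, 0.067]
eef_rot: [-0.0, 0.999, 0.032, -0.0]
wrist_force: [0.6, -1.1, -1.4]
opening: 0.266
t 51.45 p [ 0.5916 -0.0213  0.067 ] yaw 3.7 tilt [-0.  0.] F [ 0.6 -1.1 -1.4] op 0.266 q [-0.24  0.41  1.68 -0.    1.05  1.27]
delta cm [-0.15 -0.04  0.95] rz 0.0
```

```bash
python3 -m inch '[{"delta_pos":[0,0,0.4],"rotation":[0,0,0]},{"delta_pos":[0,0,0.3],"rotation":[0,0,0]},{"delta_pos":[0,0,0.2],"rotation":[0,0,0]},{"delta_pos":[0,0,0],"rotation":[0,0,0]}]'
python3 d.py
python3 -m inch '[{"delta_pos":[0,0,0],"rotation":[0,0,0]},{"delta_pos":[0,0,0],"rotation":[0,0,0]},{"delta_pos":[0,0,0],"rotation":[0,0,0]},{"delta_pos":[0,0,-1],"rotation":[0,0,0]},{"delta_pos":[0,0,-3],"rotation":[0,0,0]},{"delta_pos":[0,0,-4],"rotation":[0,0,0]},{"delta_pos":[0,0,-4],"rotation":[0,0,0]},{"delta_pos":[-2,0,-4],"rotation":[0,0,0]},{"delta_pos":[0,0,0],"rotation":[0,0,0]}]' 4.2
python3 -m inch '[{"delta_pos":[-3,4,0],"rotation":[0,0,0]},{"delta_pos":[-3,4,0],"rotation":[0,0,0]},{"delta_pos":[-3,4,0],"rotation":[0,0,0]},{"delta_pos":[-3,4,0],"rotation":[0,0,0]},{"delta_pos":[-3,4,0],"rotation":[0,0,0]},{"delta_pos":[-3,4,0],"rotation":[0,0,0]},{"delta_pos":[-3,4,0],"rotation":[0,0,0]},{"delta_pos":[-2,4,0],"rotation":[0,0,0]},{"delta_pos":[0,0,0],"rotation":[0,0,0]},{"delta_pos":[0,0,0],"rotation":[0,0,0]}]'
python3 d.py
python3 - <<'E'
from h import *
c2=snap('scene','s27.png');c=snap('top','t27.png');crop(c,215,120,375,270,4,'t27b.png')
E
python3 v.py t27.png
```

```text
time_s: 51.85
eef_pos: [0.5913, -0.0213, 0.0576]
eef_rot: [-0.0, 0.999, 0.032, -0.0]
wrist_force: [1.0, -0.6, -1.5]
opening: 0.266
t 51.85 p [ 0.5913 -0.0213  0.0576] yaw 3.7 tilt [-0.001  0.   ] F [ 1.  -0.6 -1.5] op 0.266 q [-0.24  0.43  1.68  0.    1.04  1.27]
time_s: 52.75
eef_pos: [0.574, -0.0233, 0.226]
eef_rot: [0.002, 0.999, 0.032, 0.005]
wrist_force: [-0.0, -0.7, -0.5]
opening: 0.494
time_s: 53.75
eef_pos: [0.3622, -0.3574, 0.2182]
eef_rot: [-0.0, 1.0, 0.031, 0.0]
wrist_force: [0.6, -0.2, -0.0]
opening: 0.495
t 53.75 p [ 0.3622 -0.3574  0.2182] yaw 3.6 tilt [0.    0.001] F [ 0.6 -0.2 -0. ] op 0.495 q [-1.01  0.04  1.78  0.    1.31  0.5 ]
```

View pics/t27b.png

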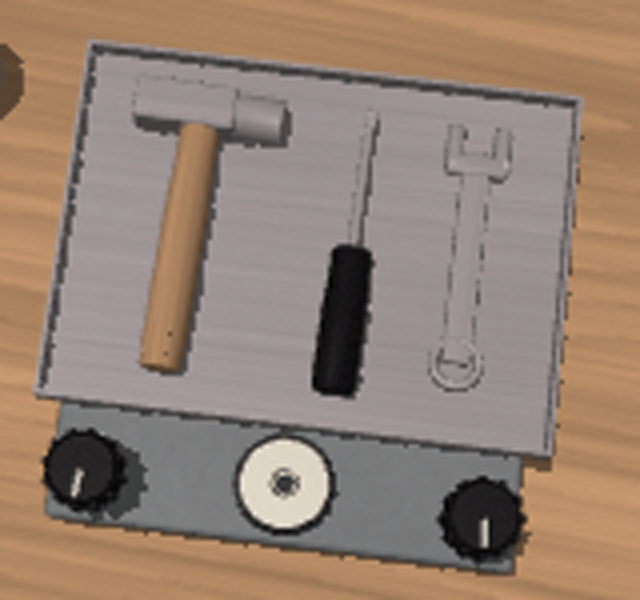

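View pics/s27.png

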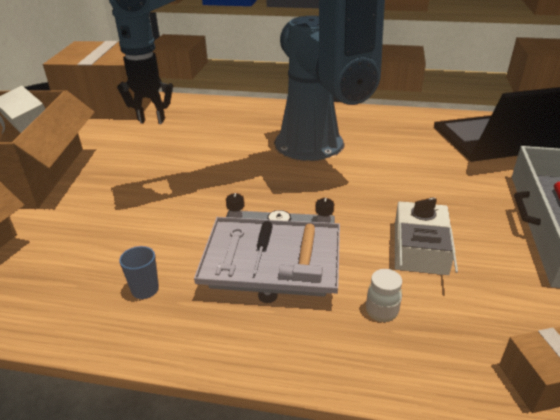

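View pics/v_t27.png

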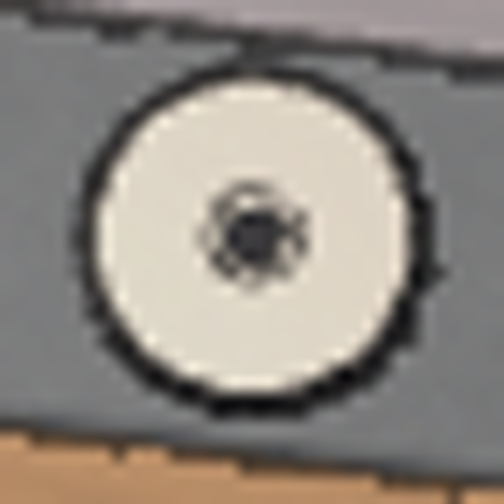

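View pics/t27.png

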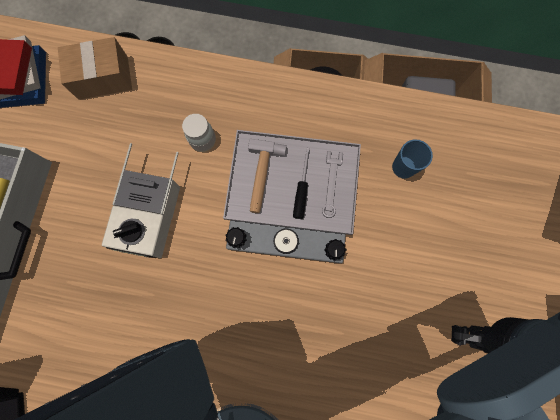

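The pictures show all three tools on the pan, the ball in the ring at (252,236), the cover shut and the switch on. The cup and jar are where they started, and the robot is clear of everything.

```bash
python3 -c "
from bench import hand_in; print(hand_in())"
```

```text
the job is handed in; nothing more can be done
None
```

I finished the task and handed it in at about 54 s of the 192 s. The hand-in reported no verdict.

**What I did:**
- **Cover:** I pushed it shut until it hit its stop. It went no further with the push force up to 20 N.
- **Levelling:** I turned knob a about 3.75 rad clockwise net, including about 1 rad back after overshooting, and knob b about 2.25 rad anticlockwise. That brought the ball inside the ring.
- **Switch:** with the pan still empty, I turned it about 62 degrees clockwise to on.
- **Tools:** the hammer, wrench and screwdriver were on the bench, and I laid all three on the pan. I saw no pliers in any picture. The wrench had been knocked a few centimetres during the run, so I measured it again before gripping it.

**Last checks, from the pictures:**
- **Level:** the ball was within about 1 mm of the ring's centre, against a 2 mm limit.
- **Cover and switch:** the cover was shut and the pointer was at on.
- **Tools:** all three lay flat inside the rim.
- **Cup and jar:** both looked to be where they started.
- **Robot:** clear of everything.

**What disagreed:** positions from the two cameras differed by about 5 to 10 mm. I corrected part of that using where the knobs proved to be when gripped. Every grasp then held.

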